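Blow off and apply the sharpening stone of a round-knife cloth cutter

TASK

Get the cloth cutter on the plywood board ready for its sharpening pass. First pick up the stick blower, which is already blowing, and from about a hand's breadth away hold its nozzle steadily pointed at the small white grinding stone for a good second to clear the lint, without touching the machine with it, then lay the blower flat on the bench again and let go. Then flip the safety catch right back by its thumb bar, and pull the ball-ended sharpening lever forward until the stone presses on the blade: finish while still holding the lever there, keep your fingers off the blade, and leave everything else on the bench where it is.

Things in the scene. Friction and masses are not known exactly. Their poses are not given: they have to be found in the camera images.
- machine: round-knife cloth cutter clamped to a 300 x 170 x 18 mm plywood board fixed on the bench. Origin: centre of the board's underside. x to the machine's front (stone), y to its left (ball side), z up; its front points to the robot's right, within 0.3 rad. Grey motor, 78 mm thick, leans back from (-12, 0, 165) to (-60, 0, 270), top at 285 mm. The second cutter, far left, is not part of the job
- blade: round steel blade, diameter 110 mm, upright in the machine's x-z plane; origin at its centre, at (30, 0, 82) mm in the machine's frame
- stone: white grinding stone, a disc of diameter 32 mm, 12 mm thick, carried by the lever; origin at its centre. It comes down on the upper front edge of the blade when the lever is pulled
- stone_center (a point): centre of the stone: at (87, 0, 157) mm in the machine's frame while the lever is at rest, 24 mm clear of the blade, open to the front, to the top and to the right (its axle and the lever are on its left)
- lever (a joint): sharpening lever, rad: 0 at rest (ball arm upright), grows as the ball is pulled to the machine's front. The stone meets the blade and stops at about 0.5. A return spring resists with 2 N at the ball at first, 6 N at the stop, and takes the lever back when let go. With the catch on it is blocked at about 0.05. Axis: the machine's y through lever_pivot
- ball (a point): centre of the black ball on the lever, diameter 28 mm, 120 mm from the pivot; at rest at (38, 45, 285) mm in the machine's frame, below it a 12 mm wide, 5 mm thick steel arm down to the pivot; at the stop about (96, 45, 270). Pull with a finger behind it: gripped only from left and right it can slip out
- lever_pivot (a point): point on the lever's axis below the ball: (38, 45, 165) mm in the machine's frame
- catch (a joint): flip catch on the right side of the head, rad: 0 on (hook tooth in front of the lever's stud), grows to 0.95 (stop) as the thumb bar is pushed to the machine's rear; frees the lever from about 0.35, counts as right back above 0.6, stays where it is left (friction 1.2 N at the thumb bar). Axis: the machine's y through catch_pivot
- thumb_bar (a point): centre of the catch's thumb bar, a dark steel bar of diameter 12 mm and length 28 mm along the machine's y, 50 mm from the catch's axis, straight above it at 0; then at (0, -73, 275) mm in the machine's frame, free from above and from the front; fully back at (-41, -73, 254)
- catch_pivot (a point): point on the catch's axis below the thumb bar: (0, -73, 225) mm in the machine's frame. The hook arm (4 mm plate, at y = -62 mm) runs 52 mm forward from it and rises as the catch opens
- blower_center (a point): centre of the body of the cordless stick blower that lies flat on the bench at the robot's right: grey body 130 x 44 x 40 mm (x, y, z), 0.15 to 0.35 kg. Its axes: x to the nozzle, z up out of its flat top; grasp it across its 44 mm width. It is already blowing
- nozzle (a point): mouth of the blower's slim black nozzle (10 mm wide), 140 mm ahead of the body's centre and 2 mm above it; same axes, the air leaves along its x. It cleans what lies 20 to 150 mm straight ahead of the mouth, within 20 mm of that line
- blower: the blower; origin at the centre of its body's underside, 20 mm below blower_center; same axes
- spare_blade: bystander: spare blade lying flat, diameter 110 mm, 4 mm thick
- screwdriver: bystander: screwdriver, 200 mm long
- spanner: bystander: spanner, 180 mm long
- brush: bystander: lint brush, 200 mm long
- oil_bottle: bystander: white oil bottle, diameter 44 mm, 110 mm tall; origin at its foot
- pattern_weight: bystander: dark steel pattern weight, diameter 60 mm, 52 mm tall; origin at its foot
- screw_tray: bystander: aluminium tray of screws, 90 x 130 x 28 mm; origin at its foot

How it is judged:
By the outcome, as a careful person would: the job done as asked, in the order asked, and still so for the second after the job is handed in, while the arm keeps its last pose, push and grip.
It also fails if it takes over 72 s, if anything falls off the work surface, if the arm or the gripper's body presses on something with over 40 N, if the wrist force passes 120 N, or if a joint passes its speed limit or range.

ROBOT

A 6-joint arm with a two-finger parallel gripper is mounted at the origin on the work surface. World frame = base frame: x ahead of the robot, y to its left, z up, the work surface at z = 0. Lengths are in m, angles in degrees, forces in N, time in s.
With the tool pointing down it reaches from about 0.4 to 0.825 m from the base axis. Payload 7 kg.
Tool frame: the origin (TCP) lies at the very end of the fingers, on their centre line; the grasp point (between the pads) lies 19 mm behind it (ctrl.grip_depth is the z of the grasp point in the tool frame, in m); z points along the fingers, y is the direction in which the jaws open and shut (so a half turn about z gives the same grasp; the last joint's range is limited). The gripper opens to 88 mm and grips with 3 to 60 N. Pads are 19 mm wide; open, the fingers measure 130 mm over their backs; the gripper's body (78 mm by 193 mm) begins 47 mm behind the grasp point.
Start: joints at [92.939, 20.546, 0.682, 0, -70.136, -16.507], TCP at [0.158, 0.656, 0.227] pointing down, gripper open.
Joint ranges: [-176.03, 176.03], [-82.01, 121.73], [-58.28, 71.71], [-173.87, 95.51], [-174.79, -0.11], [-173.66, 173.66]. Speed limits (degrees/s): [136.94, 136.94, 172.46, 180, 180, 180].

INTERFACE

Orientations are given as [roll, pitch, yaw] about the fixed x, y, z axes, in that order (R = Rz(yaw) Ry(pitch) Rx(roll)).
In Python, from plant import telemetry, snapshot, job, models, ctrl gives the robot as it stands.
- The arm moves only by the tool jog_arm, never from a script. Its argument "targets" is text: rows parted by semicolons, each of 7 numbers parted by spaces: the shift along the tool's x, y, z in m, then the turn, a rotation vector about the tool's x, y, z in degrees, then the gripper command: -1 is shut, 1 is fully open, values between are in proportion. A call has exactly 8 rows; each row is the pose to reach, as a shift and turn from the pose measured when the call began, along the tool's axes at that moment; what a row does not reach only later rows make up. A row lasts 1/8 s, in which the tool goes at most 62.5 mm and 10.7 degrees, less where a joint would pass 70% of its speed; a pose out of reach is approached as far as the arm can. A call with a gripper value outside its range is refused whole. The fingers move at their own pace and stop on an object; the grip force is fixed at half the most. Time passes only in rows, so rows that repeat a pose let the fingers close, or fill a call up. It gives the time, the measured TCP pose, the force and the opening at its end, in the units of the state.
- telemetry.get_obs(): the state, without advancing time (a new reading comes with each control period).
- snapshot(name): name is "scene" or "top"; returns a dict with "img" (420x560x3 uint8, red, green, blue), "range_z" (420x560 float32, m along the optical axis (not along the pixel's ray), 0 where there is no reading), "intrinsics" (3x3 intrinsics, pixels), "R" (3x3) and "t" (3): a world point X has camera coordinates R X + t. Camera axes: x right, y down, z forward; pixel columns grow to the right and rows downward; lengths in m; the calibration is good to about 2 mm. A picture is of the moment at which its call begins.
- job.close_job(): hands the job in, once; it reports no verdict.
Trained networks look in a picture, given as the dict that the camera call returned (one of the last four; its "shot" number tells which), for a name from the list of things; names that differ only in an ending like _2 or _b are one class to them, and where a whole thing is asked for, a point or a joint stands for the part that bears it (a point fixed in the world has none). Each returns a list of dicts, best first, with "conf" (0 to 1); they miss things now and then, are a little off and sometimes report something else, mostly with a low value. They report only what shows in the picture. A call takes as long as a camera call.
- models.cut_out(name, picture): "region" (420x560 bool, what is visible of it) and "uv" ([column, row] in pixels, amid what is visible of it).
- models.spot_point(name, picture): "uv" ([column, row] in pixels: a listed point, or the origin of a listed thing).
The state is a dict: "clock": time; "joint_pos": joint angles; "qvel": joint speeds; "tau": joint torques, N m; "tool_pos": TCP position; "orientation": TCP orientation; "force": force on the tool from outside, world axes, zero at the start; "moment": the same for the moment, N m; "opening": finger opening in m.
Only numpy, scipy, OpenCV 4.12 (cv2) and the standard library are available. Lean on these libraries where they do the work, as an engineer would, in place of code of your own. Each camera call takes 0.05 s, during which the arm holds its last target.

## Working session

There is one attempt and no reset: what is moved stays moved. The work goes in short steps, Python scripts to look and compute and a tool call to move; the robot and the scene stay as the last step left them, time stands still between calls to the robot, and variables do not carry over. Pictures are saved under pics/ and viewed, and the job is handed in when it is done.

Besides the shell and the picture viewer there is one more tool, called after "Request:" as name(argument=value, ...) on one line, values as JSON. jog_arm: Moves the arm, as the interface text tells. Its arguments: {"type":"object","properties":{"targets":{"type":"string"}},"required":["targets"]}

```bash
ls; mkdir -p pics
python3 - <<'E'
from plant import telemetry, snapshot, job, models, ctrl
import cv2, numpy as np
print(telemetry.get_obs(), ctrl.grip_depth)
for n in ("scene","top"):
    s=snapshot(n); cv2.imwrite(f"pics/{n}0.png",s["img"][:,:,::-1])
    print(n,s["shot"],s["intrinsics"].tolist(),s["R"].tolist(),s["t"].tolist())
E
```

```text
pics
{'clock': 0.0, 'joint_pos': array([ 9.29400344e+01,  2.05923982e+01,  6.33305221e-01, -2.10542629e-02,
       -7.01344562e+01, -1.65074589e+01]), 'qvel': array([-0.04360812, -0.02547069,  0.078627  ,  0.02435133,  0.01096466,
        0.11000227]), 'tau': array([ 1.17076328e-03, -5.82722104e+01,  2.93057531e+01,  6.99724495e+00,
        7.05740356e-03, -1.55809826e-04]), 'tool_pos': array([0.15824698, 0.65568617, 0.22560531]), 'orientation': array([ 1.79904682e+02, -7.60741631e-03, -1.35745888e+01]), 'force': array([0.26524425, 0.60506197, 0.1063977 ]), 'moment': array([-0.00075376, -0.02849801, -0.028304  ]), 'opening': 0.08734007142091009} -0.0188
scene 1 [[405.84603324976666, 0.0, 281.39340216587647], [0.0, 405.84603324976666, 213.83372499137576], [0.0, 0.0, 1.0]] [[-0.6874051418127235, 0.7262478474311052, -0.006183454626271677], [0.594754820756499, 0.5580177841906891, -0.5786906390411186], [-0.41682235328294753, -0.40147256024366007, -0.8155237023993025]] [0.3616065200492733, -0.2463165785542115, 1.6106321007467161]
top 2 [[476.8001104557186, 0.0, 279.7900067392506], [0.0, 476.8001104557186, 205.61286131989473], [0.0, 0.0, 1.0]] [[7.867179807304429e-05, -0.9999547117480901, 0.009516735971027885], [-0.9888554958445465, -0.0014946287227900674, -0.14887099926788108], [0.14887848114749355, -0.009398964718259085, -0.9888108298928773]] [0.011197307643035672, 0.6058410353723849, 1.4261820072353926]
```

View pics/scene0.png

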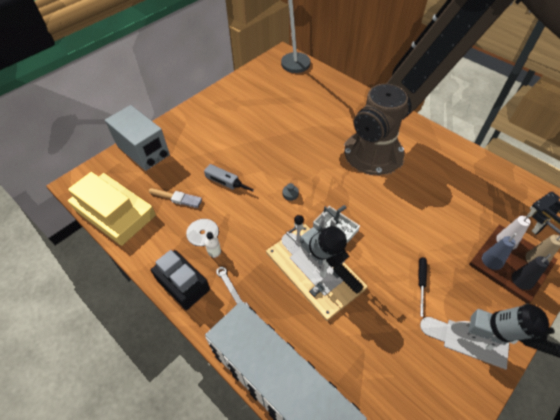

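View pics/top0.png

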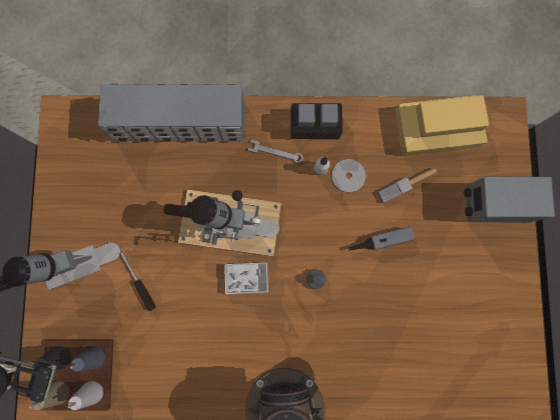

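```bash
cat > h.py <<'E'
import numpy as np, cv2
from plant import telemetry, snapshot, job, models, ctrl
def ray(s,uv):
    K=s["intrinsics"];R=s["R"];t=s["t"]
    d=R.T@np.linalg.inv(K)@np.array([uv[0],uv[1],1.]); return -R.T@t,d
def atz(s,uv,z):
    o,d=ray(s,uv); return o+d*(z-o[2])/d[2]
def proj(s,X):
    c=(s["R"]@np.atleast_2d(X).T).T+s["t"]; p=(s["intrinsics"]@c.T).T; return p[:,:2]/p[:,2:]
def cloud(s,mask=None):
    z=s["range_z"]; v,u=np.nonzero((z>0) if mask is None else (mask&(z>0)))
    zz=z[v,u]; K=s["intrinsics"]
    c=np.stack([(u-K[0,2])/K[0,0]*zz,(v-K[1,2])/K[1,1]*zz,zz],1)
    return (c-s["t"])@s["R"]
def tri(s1,u1,s2,u2):
    o1,d1=ray(s1,u1);o2,d2=ray(s2,u2)
    A=np.stack([d1,-d2],1); k=np.linalg.lstsq(A,o2-o1,rcond=None)[0]
    p=o1+d1*k[0];q=o2+d2*k[1]; return (p+q)/2,np.linalg.norm(p-q)
E
python3 - <<'E'
from h import *
S={n:snapshot(n) for n in("scene","top")}
np.set_printoptions(precision=4,suppress=True)
for p in ["ball","thumb_bar","stone_center","lever_pivot","catch_pivot","machine","blade","blower_center","nozzle","blower"]:
    r={}
    for n,s in S.items():
        l=models.spot_point(p,s); r[n]=l
        print(p,n,[(np.round(x["uv"],1).tolist(),round(x["conf"],2)) for x in l[:3]])
    if r["scene"] and r["top"]: print("   ",tri(S["scene"],r["scene"][0]["uv"],S["top"],r["top"][0]["uv"]))
for p in ["machine","blower","spare_blade","oil_bottle","pattern_weight","screw_tray","spanner","brush"]:
    l=models.cut_out(p,S["top"])
    for x in l[:2]:
        c=cloud(S["top"],x["region"]); print(p,round(x["conf"],2),np.round(x["uv"]),len(c),c.min(0),c.max(0),np.median(c,0))
np.savez("s0.npz",**{f"{n}_{k}":S[n][k] for n in S for k in("img","range_z","intrinsics","R","t")})
l=models.cut_out("blower",S["top"])[0]; c=cloud(S["top"],l["region"])
print(np.percentile(c[:,2],[5,25,50,75,95]))
b=c[c[:,2]>0.03]; r=cv2.minAreaRect((b[:,:2]*1000).astype(np.float32)); print(r)
E
```

```text
ball scene [([295.8, 215.0], 0.77)]
ball top [([237.8, 191.4], 0.84), ([315.3, 169.1], 0.42)]
    (array([0.6015, 0.1227, 0.3061]), np.float64(0.004624087360421481))
thumb_bar scene [([341.4, 209.9], 0.65)]
thumb_bar top [([213.3, 238.7], 0.59)]
    (array([0.4843, 0.1867, 0.2711]), np.float64(0.0037659460204814187))
stone_center scene [([296.6, 225.8], 0.52)]
stone_center top [([250.8, 217.6], 0.6)]
    (array([0.5539, 0.0926, 0.1713]), np.float64(0.004002717153197013))
lever_pivot scene [([298.9, 238.4], 0.81)]
lever_pivot top [([239.4, 205.0], 0.77)]
    (array([0.5868, 0.127 , 0.1778]), np.float64(0.0021629964421180695))
catch_pivot scene [([338.8, 218.2], 0.7)]
catch_pivot top [([221.0, 239.3], 0.64)]
    (array([0.4837, 0.177 , 0.2219]), np.float64(0.014620002198872316))
machine scene [([317.1, 268.3], 0.77), ([342.1, 210.0], 0.16)]
machine top [([229.6, 222.6], 0.59)]
    (array([0.5531, 0.1743, 0.0105]), np.float64(0.013170766372930711))
blade scene [([310.7, 254.2], 0.41)]
blade top [([238.2, 222.8], 0.37)]
    (array([0.5483, 0.1422, 0.0562]), np.float64(0.00949706287761573
[... 917 characters left out ...]
 -0.0963  0.1162] [ 0.7255 -0.1147  0.077 ]
oil_bottle 0.24 [244. 206.] 311 [ 0.4987  0.0687 -0.0044] [0.6626 0.1671 0.3031] [0.5893 0.1138 0.1702]
pattern_weight 0.79 [317. 278.] 319 [ 0.3542 -0.1299 -0.0063] [ 0.4128 -0.0692  0.06  ] [ 0.382  -0.0969  0.0251]
screw_tray 0.92 [245. 279.] 1304 [ 0.3397  0.0503 -0.0086] [0.4344 0.1858 0.0352] [0.3849 0.1176 0.0042]
spanner 0.8 [270. 148.] 288 [ 0.7607 -0.0441 -0.0067] [0.8236 0.1107 0.0149] [0.7911 0.0461 0.0071]
spanner 0.22 [256. 204.] 199 [0.4987 0.0712 0.0159] [0.6344 0.1384 0.3031] [0.5836 0.0974 0.1755]
[0.0276 0.0363 0.0392 0.042  0.0453]
((500.7239990234375, -303.970703125), (43.68854522705078, 191.68646240234375), 13.488865852355957)
```

Run:
```python
from h import *
from scipy.optimize import least_squares
np.set_printoptions(precision=4,suppress=True)
Z=np.load("s0.npz"); S={n:{k:Z[f"{n}_{k}"] for k in("img","range_z","intrinsics","R","t")} for n in("scene","top")}
M={"ball":(38,45,285),"thumb_bar":(0,-73,275),"stone":(87,0,157),"lp":(38,45,165),"m":(0,0,0),"cp":(0,-73,225),"bl":(30,0,82)}
O=[("scene","ball",295.8,215),("top","ball",237.8,191.4),("scene","thumb_bar",341.4,209.9),("top","thumb_bar",213.3,238.7),("scene","stone",296.6,225.8),("top","stone",250.8,217.6),("scene","lp",298.9,238.4),("top","lp",239.4,205),("scene","cp",338.8,218.2),("top","cp",221,239.3),("scene","m",317.1,268.3),("top","m",229.6,222.6),("scene","bl",310.7,254.2),("top","bl",238.2,222.8)]
def W(p,X):
    c,s=np.cos(p[2]),np.sin(p[2]); X=np.atleast_2d(X)/1000.
    return X@np.array([[c,-s,0],[s,c,0],[0,0,1]]).T+[p[0],p[1],0]
def f(p): return np.concatenate([proj(S[o[0]],W(p,M[o[1]]))[0]-o[2:] for o in O])
r=least_squares(f,[.55,.16,-1.5],loss="soft_l1",f_scale=1.5); p=r.x
print(p,np.degrees(p[2])); print(f(p).reshape(-1,2))
# board from colour
import cv2
for n,s in S.items():
    hsv=cv2.cvtColor(s["img"],cv2.COLOR_RGB2HSV)
    # project board top corners
    C=[(x,y,18) for x,y in((150,85),(150,-85),(-150,-85),(-150,85))]
    im=s["img"][:,:,::-1].copy()
    q=proj(s,W(p,C)); print(n,q.round(1).tolist())
    k=4; 
    cu,cv=proj(s,W(p,[0,0,120]))[0]; x0,y0=int(cu-90),int(cv-75)
    crop=cv2.resize(im[y0:y0+150,x0:x0+200],None,fx=k,fy=k,interpolation=cv2.INTER_CUBIC)
    cv2.polylines(crop,[((q-[x0,y0]+.5)*k).astype(np.int32)],True,(0,0,255),1)
    for m in M: 
        u=(proj(s,W(p,M[m]))[0]-[x0,y0]+.5)*k; cv2.circle(crop,tuple(int(v) for v in u),4,(0,255,0),1)
    cv2.imwrite(f"pics/fit_{n}.png",crop)
# depth pts of board
for n,s in S.items():
    c=cloud(s); m=(np.abs(c[:,0]-p[0])<.13)&(np.abs(c[:,1]-p[1])<.2)&(c[:,2]>.012)&(c[:,2]<.025)
    b=c[m]; print(n,len(b),cv2.minAreaRect((b[:,:2]*1000).astype(np.float32)))
```

```text
[ 0.5565  0.1711 -1.745 ] -99.97965088375906
[[ 1.6761  3.4883]
 [-1.3277  4.7882]
 [-1.4475 -1.4505]
 [ 0.354   0.1866]
 [ 1.559  -1.1876]
 [ 3.3414  4.601 ]
 [-2.5044  3.6288]
 [ 0.4756 -1.6755]
 [-0.8123  0.639 ]
 [-4.9577  1.081 ]
 [-3.6906  1.3317]
 [-0.3656  0.5134]
 [-1.882  -3.8627]
 [-1.7176 -1.0335]]
scene [[264.9, 248.3], [305.3, 222.6], [365.8, 287.0], [323.6, 318.7]]
top [[280.7, 204.3], [271.2, 257.8], [176.0, 240.9], [187.1, 187.9]]
scene 2820 ((542.7952880859375, 173.78839111328125), (305.8671875, 195.93771362304688), 81.60746765136719)
top 2890 ((534.9507446289062, 171.367919921875), (305.33489990234375, 216.05984497070312), 81.76554107666016)
```

Run:
```python
from h import *
Z=np.load("s0.npz"); S={n:{k:Z[f"{n}_{k}"] for k in("img","range_z","intrinsics","R","t")} for n in("scene","top")}
cs=[]
for n,s in S.items():
    c=cloud(s); m=(np.abs(c[:,0]-.5)<.07)&(c[:,1]<-.2)&(c[:,1]>-.42)&(c[:,2]>.028)&(c[:,2]<.055)
    b=c[m]; print(n,len(b),np.median(b[:,2]),cv2.minAreaRect((b[:,:2]*1000).astype(np.float32)))
    # axis via PCA of body
    bb=b[b[:,1]<-.26]; print(cv2.fitLine(bb[:,:2].astype(np.float32),cv2.DIST_HUBER,0,.001,.001).ravel())
    im=s["img"][:,:,::-1]; u=proj(s,[.5,-.3,.03])[0].astype(int)
    cv2.imwrite(f"pics/bl_{n}.png",cv2.resize(im[u[1]-40:u[1]+40,u[0]-50:u[0]+50],None,fx=7,fy=7,interpolation=cv2.INTER_CUBIC)); print(u)
```

```text
scene 394 0.03793978102852816 ((498.59423828125, -298.63140869140625), (45.84497833251953, 194.45962524414062), 13.14671516418457)
[ 0.22829726 -0.97359145  0.5073996  -0.32368717]
[227 177]
top 690 0.03937409489394275 ((499.90472412109375, -300.9951171875), (43.899810791015625, 203.05332946777344), 13.850639343261719)
[ 0.24293202 -0.9700433   0.50676763 -0.32933676]
[380 240]
```

View pics/fit_top.png

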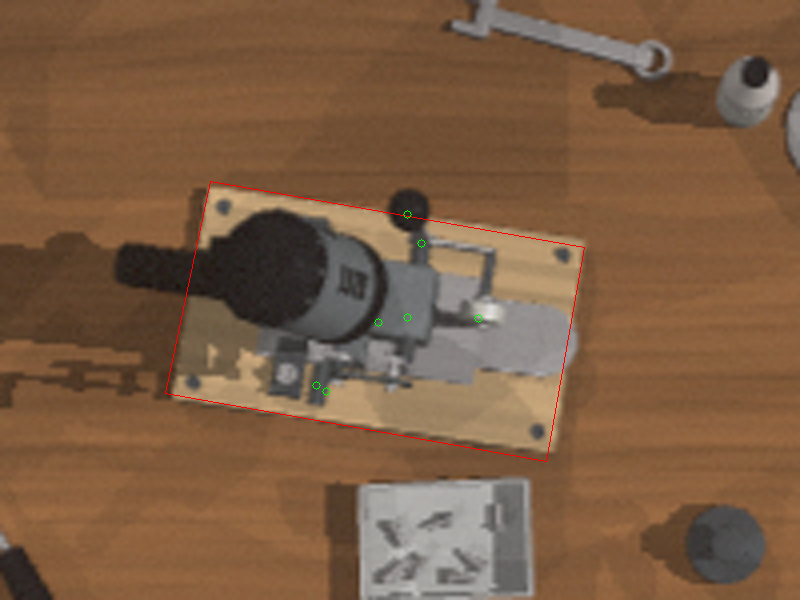

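View pics/fit_scene.png

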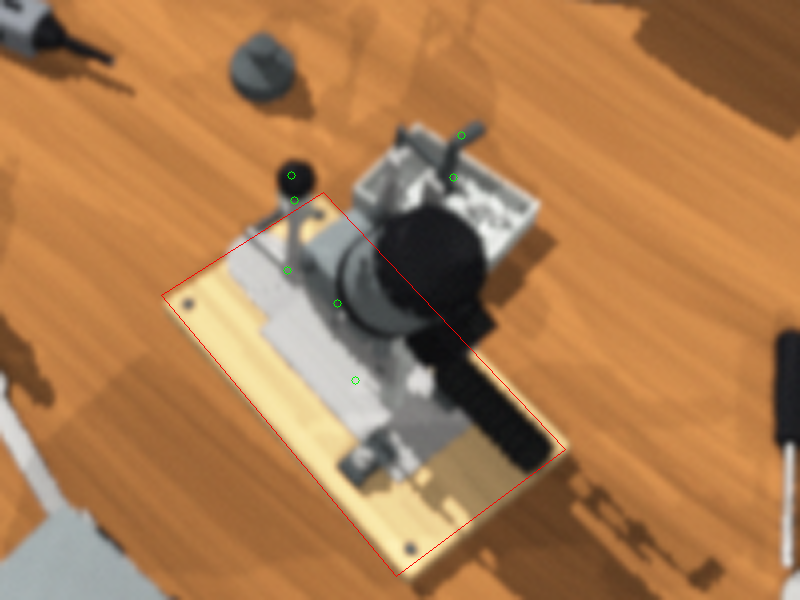

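View pics/bl_top.png

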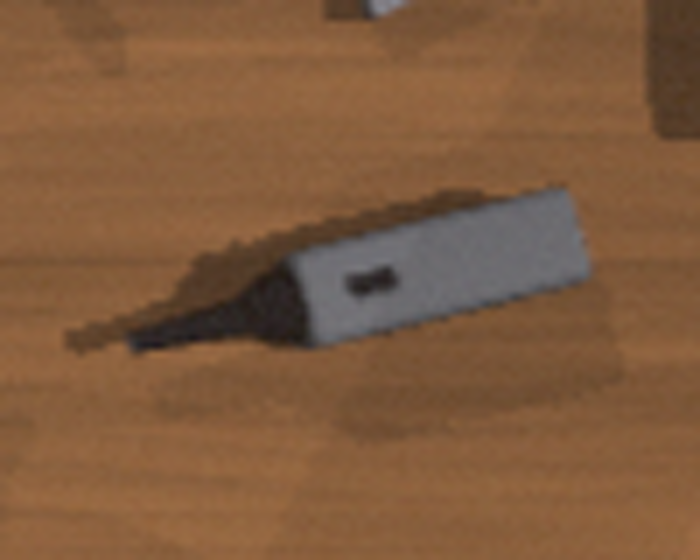

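View pics/bl_scene.png

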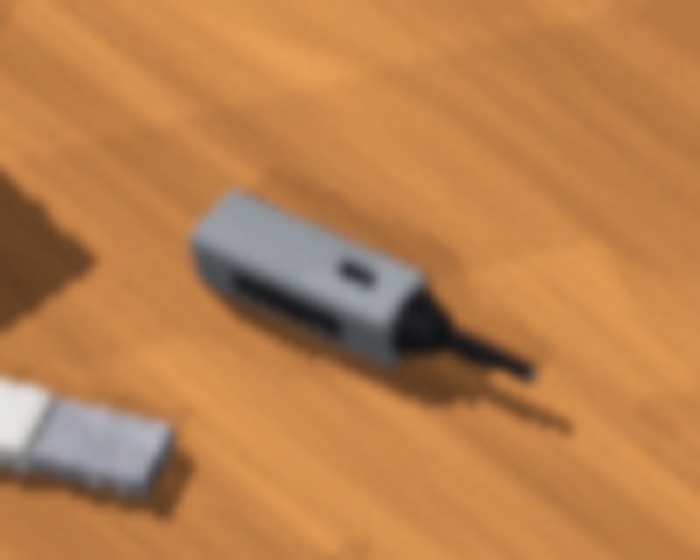

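```bash
cat >> h.py <<'E'
def load():
    Z=np.load("s0.npz"); return {n:{k:Z[f"{n}_{k}"] for k in("img","range_z","intrinsics","R","t")} for n in("scene","top")}
def W(p,X):
    c,s=np.cos(p[2]),np.sin(p[2]); X=np.atleast_2d(X)/1000.
    return X@np.array([[c,-s,0],[s,c,0],[0,0,1]]).T+[p[0],p[1],0]
E
python3 - <<'E'
from h import *
np.set_printoptions(precision=4,suppress=True)
S=load(); s=S["top"]
p=[.5565,.1711,-1.745]
cu,cv=proj(s,W(p,[0,0,120]))[0]; x0,y0=int(cu-90),int(cv-75)
f=lambda L:[np.array([a/4-.5+x0,b/4-.5+y0]) for a,b in L]
sc=np.array([atz(s,u,.02) for u in f([(223,207),(563,255),(538,431),(193,382)])]); print(sc,sc.mean(0)); 
d=sc[1]-sc[0];e=sc[2]-sc[3];print(np.degrees(np.arctan2(d[1],d[0])),np.degrees(np.arctan2(e[1],e[0])),[np.linalg.norm(sc[i]-sc[i-1]) for i in range(4)])
d=sc[0]-sc[3];e=sc[1]-sc[2];print(np.degrees(np.arctan2(d[1],d[0]))-90,np.degrees(np.arctan2(e[1],e[0]))-90)
bc=np.array([atz(s,[330+a/7-.5,200+b/7-.5],.04) for a,b in((290,258),(565,188),(592,275),(313,345))]); print(bc,bc.mean(0),[np.linalg.norm(bc[i]-bc[i-1]) for i in range(4)])
d=bc[0]+bc[3]-bc[1]-bc[2];print("blower yaw",np.degrees(np.arctan2(d[1],d[0])), d/2)
print("nozzle",atz(s,[330+130/7-.5,200+343/7-.5],.022))
# scene corners u=(227,177)->origin (177,137)
q=S["scene"]; bc=np.array([atz(q,[177+a/7-.5,137+b/7-.5],.04) for a,b in((425,278),(238,188),(190,240),(395,333))]); print(bc.mean(0)); print("noz scene",atz(q,[177+533/7-.5,137+373/7-.5],.022))
d=bc[0]+bc[3]-bc[1]-bc[2];print("blower yaw",np.degrees(np.arctan2(d[1],d[0])))
# screws scene
cu,cv=proj(q,W(p,[0,0,120]))[0]; x0,y0=int(cu-90),int(cv-75)
for a,b in((188,303),(411,549),(320,214)): print("screw",atz(q,[a/4-.5+x0,b/4-.5+y0],.02))
# ball tri, thumb tri, stone tri
T=(lambda a,b:tri(q,[a[0]/4-.5+x0,a[1]/4-.5+y0],s,f([b])[0]))
print("ball",T((295,178),(408,209))); print("thumb",T((463,138),(318,383)))
E
```

```text
[[0.6454 0.2931 0.02  ]
 [0.6076 0.0257 0.02  ]
 [0.4699 0.0448 0.02  ]
 [0.5076 0.3125 0.02  ]] [0.5576 0.169  0.02  ]
-98.03795973982454 -98.0244059590596 [np.float64(0.13912522934328378), np.float64(0.2700575297325727), np.float64(0.13906160699173514), np.float64(0.27027989737995317)]
-98.00273747288907 -97.91110506834228
[[ 0.5115 -0.2685  0.04  ]
 [ 0.5425 -0.3908  0.04  ]
 [ 0.5041 -0.4011  0.04  ]
 [ 0.4734 -0.2775  0.04  ]] [ 0.5079 -0.3345  0.04  ] [np.float64(0.03914804346280465), np.float64(0.12618315792346368), np.float64(0.039731724166386095), np.float64(0.12740633483497812)]
blower yaw 104.09406703923135 [-0.0309  0.123   0.    ]
nozzle [ 0.4753 -0.2001  0.022 ]
[ 0.5074 -0.3245  0.04  ]
noz scene [ 0.4717 -0.1951  0.022 ]
blower yaw 102.90570972829236
screw [0.6054 0.0307 0.02  ]
screw [0.6429 0.2985 0.02  ]
screw [0.4661 0.0516 0.02  ]
ball (array([ 0.5001, -0.0561,  0.0475]), np.float64(0.1690285422948601))
thumb (array([0.3704, 0.0179, 0.0442]), np.float64(0.1758374983618658))
```

```bash
cat >> h.py <<'E'
from scipy.spatial.transform import Rotation as Ro
def rows(wps):
    o=telemetry.get_obs(); p0=np.array(o["tool_pos"]); R0=Ro.from_euler("xyz",o["orientation"],degrees=True)
    print("now",o["clock"],p0.round(4),np.round(o["orientation"],2),"F",np.round(o["force"],1),"op",round(o["opening"],4),"j",np.round(o["joint_pos"],1))
    out=[]
    for x,y,z,yaw,g in wps:
        d=R0.inv().apply(np.array([x,y,z])-p0); r=(R0.inv()*Ro.from_euler("xyz",[180,0,yaw],degrees=True)).as_rotvec(degrees=True)
        out.append(" ".join(f"{v:.4f}" for v in d)+" "+" ".join(f"{v:.2f}" for v in r)+f" {g:g}")
    print("; ".join(out))
def lin(a,b,n):
    return [tuple(np.array(a)+(np.array(b)-a)*k/n) for k in range(1,n+1)]
P=np.array([.5565,.1713,np.radians(-98.0)])
E
python3 - <<'E'
from h import *
rows([(.16,.656,.36,-13.6,1),(.2,.64,.44,-13.6,1)]+lin((.2,.64,.44,-13.6,1),(.45,.40,.46,-25,1),6))
E
```

```text
now 1.65 [0.1584 0.6561 0.2266] [-180.      0.    -13.57] F [-1.1 -0.8 -0.4] op 0.0876 j [ 92.9  20.5   0.7   0.  -70.1 -16.5]
0.0016 -0.0002 -0.1334 -0.00 0.00 0.03 1; 0.0442 0.0059 -0.2134 -0.00 0.00 0.03 1; 0.0941 0.0350 -0.2168 -0.00 0.00 1.93 1; 0.1440 0.0641 -0.2201 -0.00 0.00 3.83 1; 0.1939 0.0932 -0.2234 -0.00 0.00 5.73 1; 0.2438 0.1223 -0.2268 -0.00 0.00 7.63 1; 0.2937 0.1515 -0.2301 -0.00 0.00 9.53 1; 0.3436 0.1806 -0.2334 -0.00 0.00 11.43 1
```

Request:
jog_arm(targets="0 0 -0.06 0 0 0 1; 0 0 -0.12 0 0 0 1; 0.02 0 -0.18 0 0 0 1; 0.06 0.02 -0.21 0 0 2 1; 0.11 0.04 -0.22 0 0 5 1; 0.16 0.07 -0.225 0 0 8 1; 0.21 0.1 -0.23 0 0 12 1; 0.26 0.13 -0.23 0 0 16 1")

```text
clock: 2.65
tool_pos: [0.3817, 0.4673, 0.4573]
orientation: [-179.9, 0.0, -29.7]
force: [-0.3, 1.6, -0.8]
opening: 0.0878
```

Run:
```python
from h import *
a=(.39,.47,.45,-30,1);b=(.55,.2,.45,-50,1);c=(.55,-.1,.42,-76,1)
rows(lin(a,b,5)[1:]+lin(b,c,5))
```

```text
now 2.65 [0.3817 0.4673 0.4573] [-179.93    0.    -29.68] F [-0.3  1.6 -0.8] op 0.0878 j [ 69.3  10.6  16.1   0.  -95.5  -9. ]
0.1149 0.0557 0.0072 -0.07 0.01 8.32 1; 0.1695 0.0868 0.0072 -0.07 0.01 12.32 1; 0.2240 0.1179 0.0071 -0.07 0.01 16.32 1; 0.2786 0.1489 0.0071 -0.07 0.01 20.32 1; 0.3083 0.2011 0.0130 -0.07 0.02 25.52 1; 0.3380 0.2532 0.0190 -0.07 0.02 30.72 1; 0.3677 0.3053 0.0249 -0.07 0.02 35.92 1; 0.3974 0.3575 0.0308 -0.07 0.03 41.12 1; 0.4271 0.4096 0.0368 -0.07 0.03 46.32 1
```

Request:
jog_arm(targets="0.05 0.03 0.005 0 0 5 1; 0.1 0.06 0.005 0 0 10 1; 0.155 0.085 0.005 0 0 14 1; 0.21 0.11 0.005 0 0 18 1; 0.25 0.155 0.005 0 0 22 1; 0.29 0.2 0.01 0 0 27 1; 0.325 0.25 0.01 0 0 32 1; 0.36 0.3 0.01 0 0 37 1")

```text
clock: 3.65
tool_pos: [0.5457, 0.0265, 0.4471]
orientation: [-179.9, 0.0, -66.8]
force: [0.3, 0.3, 0.4]
opening: 0.0876
```

Run:
```python
from h import *
o=telemetry.get_obs();p=o["tool_pos"]
a=(*p,o["orientation"][2],1);b=(.507,-.331,.10,-76.3,1)
rows(lin(a,b,8))
```

```text
now 3.65 [0.5457 0.0265 0.4471] [-1.7992e+02  4.0000e-02 -6.6840e+01] F [0.3 0.3 0.4] op 0.0876 j [ 23.3   4.6   7.9  -0.  -93.2  -0.1]
0.0392 0.0221 0.0433 -0.08 0.04 1.18 1; 0.0784 0.0442 0.0867 -0.08 0.04 2.37 1; 0.1176 0.0663 0.1300 -0.08 0.04 3.55 1; 0.1568 0.0883 0.1733 -0.08 0.04 4.73 1; 0.1960 0.1104 0.2166 -0.08 0.04 5.91 1; 0.2352 0.1325 0.2600 -0.07 0.04 7.10 1; 0.2744 0.1546 0.3033 -0.07 0.04 8.28 1; 0.3136 0.1767 0.3466 -0.07 0.05 9.46 1
```

Request:
jog_arm(targets="0.045 0.025 0.03 0 0 1 1; 0.09 0.05 0.07 0 0 2.5 1; 0.13 0.075 0.115 0 0 4 1; 0.17 0.1 0.16 0 0 5.5 1; 0.21 0.12 0.205 0 0 7 1; 0.25 0.14 0.25 0 0 8.5 1; 0.285 0.16 0.295 0 0 9.5 1; 0.3136 0.1767 0.335 0 0 9.5 1")

```text
clock: 4.65
tool_pos: [0.5068, -0.3325, 0.1105]
orientation: [-179.9, 0.0, -76.4]
force: [0.9, 0.9, -0.5]
opening: 0.0875
```

Run:
```python
from h import *
rows([(.507,-.331,.006,-76.3,1)])
for n in("top","scene"):
    s=snapshot(n); u=proj(s,[.507,-.331,.03])[0].astype(int); im=s["img"][:,:,::-1].copy()
    q=proj(s,telemetry.get_obs()["tool_pos"])[0]
    q2=proj(s,[.507,-.331,.04])[0]
    x0,y0=u-[50,40]
    c=cv2.resize(im[y0:y0+80,x0:x0+100],None,fx=6,fy=6,interpolation=cv2.INTER_CUBIC)
    cv2.circle(c,tuple(int(v) for v in (q-[x0,y0]+.5)*6),4,(0,0,255),1)
    cv2.circle(c,tuple(int(v) for v in (q2-[x0,y0]+.5)*6),4,(0,255,0),1)
    cv2.imwrite(f"pics/g1_{n}.png",c)
```

```text
now 4.65 [ 0.5068 -0.3325  0.1105] [-1.7989e+02  2.0000e-02 -7.6360e+01] F [ 0.9  0.9 -0.5] op 0.0875 j [-14.9  19.7 -16.9  -0.1 -53.3  28.6]
-0.0014 -0.0003 0.1045 -0.11 0.02 -0.06 1
```

View pics/g1_top.png

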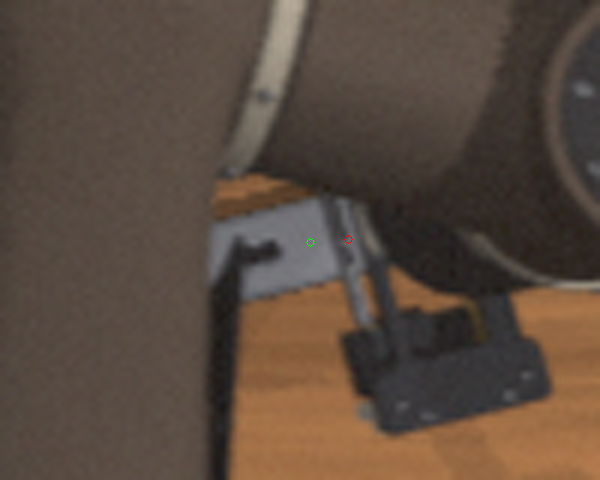

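View pics/g1_scene.png

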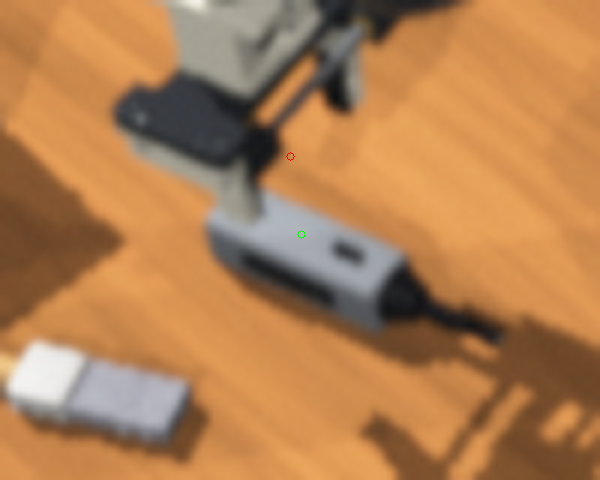

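Request:
jog_arm(targets="-0.003 0 0.03 0 0 0 1; -0.003 0 0.06 0 0 0 1; -0.003 0 0.085 0 0 0 1; -0.003 0 0.1 0 0 0 1; -0.003 0 0.104 0 0 0 1; -0.003 0 0.104 0 0 0 -1; -0.003 0 0.104 0 0 0 -1; -0.003 0 0.104 0 0 0 -1")

```text
clock: 5.75
tool_pos: [0.5019, -0.3293, 0.0025]
orientation: [179.7, 0.3, -76.6]
force: [-0.0, 0.2, 0.1]
opening: 0.0631
```

Request:
jog_arm(targets="0 0 0 0 0 0 -1; 0 0 0 0 0 0 -1; 0 0 -0.005 0 0 0 -1; 0 0 -0.015 0 0 0 -1; 0 0 -0.03 0 0 0 -1; 0 0 -0.05 0 0 0 -1; 0 0 -0.07 0 0 0 -1; 0 0 -0.08 0 0 0 -1")

```text
clock: 6.75
tool_pos: [0.5032, -0.3299, 0.0846]
orientation: [179.8, 0.2, -76.6]
force: [-0.1, -0.2, -1.6]
opening: 0.0438
```

Run:
```python
from h import *
np.set_printoptions(precision=4,suppress=True)
print("stone",W(P,[87,0,157]),"body target",W(P,[87+92+140,0,155]))
rows([(.507,-.329,.006,-76.3,-1)])
s=snapshot("scene"); u=proj(s,[.507,-.331,.08])[0].astype(int); im=s["img"][:,:,::-1].copy()
x0,y0=u-[50,40]
cv2.imwrite("pics/lift.png",cv2.resize(im[y0:y0+80,x0:x0+100],None,fx=6,fy=6,interpolation=cv2.INTER_CUBIC)); print(x0,y0)
for n in("nozzle","blower_center"): print(n,[(x["uv"],x["conf"]) for x in models.spot_point(n,s)[:2]])
```

```text
stone [[0.5444 0.0851 0.157 ]] body target [[ 0.5121 -0.1446  0.155 ]]
now 6.75 [ 0.5032 -0.3299  0.0846] [179.82   0.24 -76.56] F [-0.1 -0.2 -1.6] op 0.0438 j [-14.7  21.1 -18.7  -0.2 -50.4  28.3]
0.0004 -0.0042 0.0786 0.18 0.24 -0.26 -1
168 125
nozzle []
blower_center [([215.3, 160.1], 0.66)]
```

View pics/lift.png

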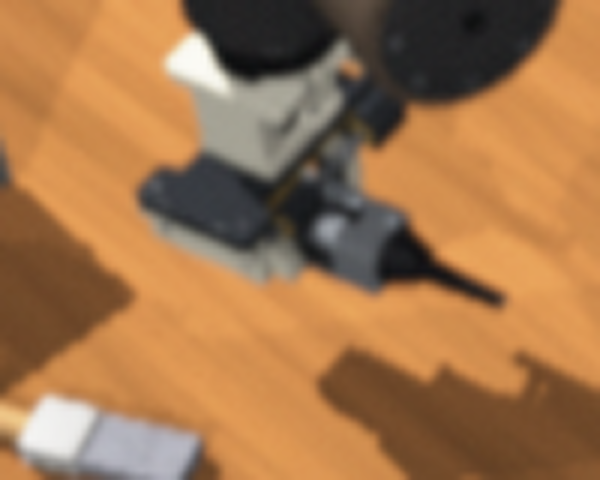

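Run:
```python
from h import *
np.set_printoptions(precision=4,suppress=True)
s=snapshot("scene")
n=atz(s,[168+500/6-.5,125+299/6-.5],.104); print("noz",n,"expected from tcp",np.array([.5032,-.3299])+.14*np.array([np.cos(np.radians(103.44)),np.sin(np.radians(103.44))]))
o=telemetry.get_obs();p=o["tool_pos"]
a=(*p,o["orientation"][2],-1);b=(.512,-.145,.138,-98,-1)
m=(.506,-.29,.138,-85,-1)
rows(lin(a,m,4)+lin(m,b,4))
rows([b])
```

```text
noz [ 0.4704 -0.1979  0.104 ] expected from tcp [ 0.4707 -0.1937]
now 6.95 [ 0.5022 -0.3294  0.0823] [179.7    0.33 -76.58] F [-0.1 -0.3 -1.3] op 0.0441 j [-14.7  21.3 -18.8  -0.2 -50.3  28.3]
-0.0094 -0.0031 -0.0139 0.31 0.32 2.11 -1; -0.0189 -0.0063 -0.0278 0.31 0.32 4.21 -1; -0.0283 -0.0094 -0.0416 0.32 0.31 6.32 -1; -0.0378 -0.0126 -0.0555 0.33 0.31 8.42 -1; -0.0727 -0.0224 -0.0554 0.33 0.30 11.67 -1; -0.1076 -0.0323 -0.0552 0.34 0.29 14.92 -1; -0.1425 -0.0422 -0.0551 0.35 0.28 18.17 -1; -0.1774 -0.0521 -0.0549 0.36 0.27 21.42 -1
now 6.95 [ 0.5022 -0.3294  0.0823] [179.7    0.33 -76.58] F [-0.1 -0.3 -1.3] op 0.0441 j [-14.7  21.3 -18.8  -0.2 -50.3  28.3]
-0.1774 -0.0521 -0.0549 0.36 0.27 21.42 -1
```

Request:
jog_arm(targets="-0.003 -0.001 -0.01 0.3 0.3 2 -1; -0.01 -0.003 -0.025 0.3 0.3 4 -1; -0.02 -0.007 -0.04 0.3 0.3 6.5 -1; -0.035 -0.012 -0.05 0.3 0.3 9 -1; -0.055 -0.018 -0.057 0.3 0.3 11.5 -1; -0.075 -0.023 -0.057 0.3 0.3 14 -1; -0.092 -0.028 -0.057 0.3 0.3 16 -1; -0.105 -0.032 -0.057 0.3 0.3 18 -1")

```text
clock: 7.95
tool_pos: [0.5087, -0.2193, 0.1388]
orientation: [179.8, -0.0, -94.6]
force: [0.2, -0.1, -2.1]
opening: 0.0437
```

Run:
```python
from h import *
rows([(.512,-.145,.138,-98,-1)])
```

```text
now 7.95 [ 0.5087 -0.2193  0.1388] [ 1.7985e+02 -2.0000e-02 -9.4630e+01] F [ 0.2 -0.1 -2.1] op 0.0437 j [ -3.1  13.6 -21.5   0.  -55.   -1.6]
-0.0743 0.0027 0.0007 0.15 -0.02 3.37 -1
```

Request:
jog_arm(targets="-0.012 0 0 0.2 0 0.5 -1; -0.025 0.001 0 0.2 0 1 -1; -0.038 0.001 0 0.2 0 1.7 -1; -0.05 0.002 0 0.2 0 2.3 -1; -0.06 0.002 0 0.2 0 3 -1; -0.068 0.003 0 0.2 0 3.4 -1; -0.072 0.003 0 0.2 0 3.4 -1; -0.072 0.003 0 0.2 0 3.4 -1")

```text
clock: 8.95
tool_pos: [0.5116, -0.1471, 0.1388]
orientation: [-179.9, -0.0, -98.0]
force: [-0.7, -0.2, -2.4]
opening: 0.0439
```

Run:
```python
from h import *
np.set_printoptions(precision=4,suppress=True)
rows([(.512,-.145,.138,-98,-1)])
o=telemetry.get_obs();p=o["tool_pos"];R=Ro.from_euler("xyz",o["orientation"],degrees=True).as_matrix()
mouth=p-R[:,0]*.138-R[:,2]*.0195; ax=-R[:,0]; st=W(P,[87,0,157])[0]; d=st-mouth
print("mouth",mouth,"ahead",d@ax,"off",d-ax*(d@ax))
for n in("scene","top"):
    s=snapshot(n); im=s["img"][:,:,::-1].copy(); x0,y0=(proj(s,[.53,0,.15])[0]-[60,45]).astype(int)
    c=cv2.resize(im[y0:y0+90,x0:x0+120],None,fx=6,fy=6,interpolation=cv2.INTER_CUBIC)
    for X,k in((mouth,(0,0,255)),(st,(0,255,0)),(mouth+ax*.09,(255,0,0))):
        cv2.circle(c,tuple(int(v) for v in (proj(s,X)[0]-[x0,y0]+.5)*6),4,k,1)
    cv2.imwrite(f"pics/blow_{n}.png",c)
```

```text
now 8.95 [ 0.5116 -0.1471  0.1388] [-179.95   -0.02  -98.01] F [-0.7 -0.2 -2.4] op 0.0439 j [  5.1  11.5 -24.3   0.  -54.1 -13.1]
-0.0022 -0.0001 0.0008 -0.05 -0.02 -0.01 -1
mouth [ 0.5308 -0.0105  0.1582] ahead 0.09656315401878685 off [ 0.0002 -0.     -0.0012]
```

View pics/blow_scene.png

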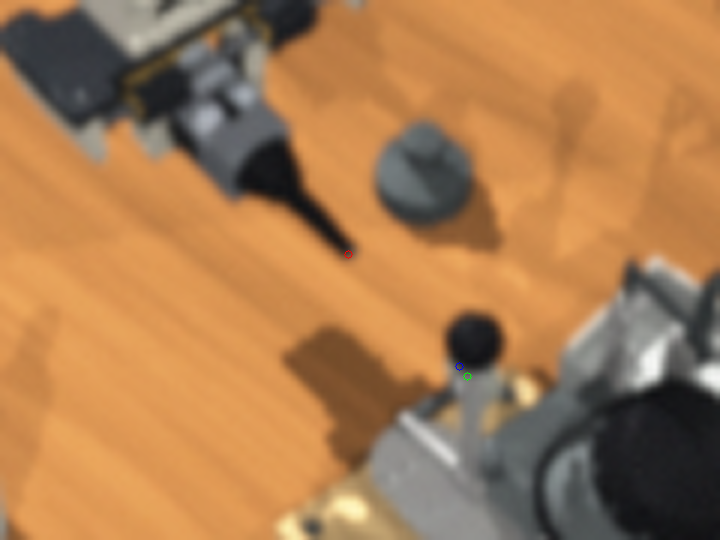

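View pics/blow_top.png

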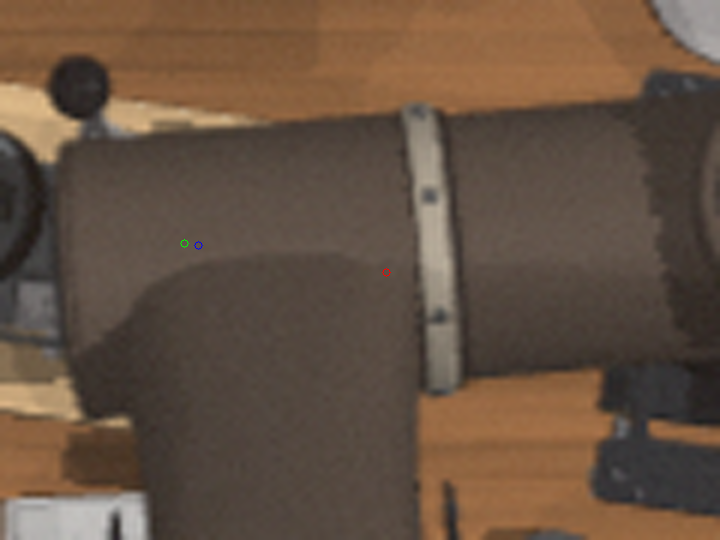

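Run:
```python
from h import *
np.set_printoptions(precision=2,suppress=True)
S=load()
for n,s in S.items():
    im=s["img"][:,:,::-1].copy(); x0,y0=(proj(s,W(P,[30,0,160]))[0]-[50,40]).astype(int)
    c=cv2.resize(im[y0:y0+75,x0:x0+100],None,fx=8,fy=8,interpolation=cv2.INTER_CUBIC)
    for m,k in(((38,45,285),(0,0,255)),((0,-73,275),(0,255,0)),((87,0,157),(255,0,0)),((0,-59,275),(0,255,0)),((0,-87,275),(0,255,0)),((150,85,18),(0,255,255)),((150,-85,18),(0,255,255))):
        q=proj(s,W(P,m))[0]; print(n,m,q)
        cv2.circle(c,tuple(int(v) for v in (q-[x0,y0]+.5)*8),4,k,1)
    cv2.imwrite(f"pics/chk_{n}.png",c)
```

```text
scene (38, 45, 285) [297.51 219.17]
scene (0, -73, 275) [339.38 207.92]
scene (87, 0, 157) [297.43 225.17]
scene (0, -59, 275) [335.63 210.51]
scene (0, -87, 275) [343.1  205.34]
scene (150, 85, 18) [264.16 249.75]
scene (150, -85, 18) [303.6  222.88]
top (38, 45, 285) [235.88 195.58]
top (0, -73, 275) [214.54 239.02]
top (87, 0, 157) [254.24 221.15]
top (0, -59, 275) [215.41 233.64]
top (0, -87, 275) [213.67 244.43]
top (150, 85, 18) [279.95 202.52]
top (150, -85, 18) [272.3  256.25]
```

View pics/chk_scene.png

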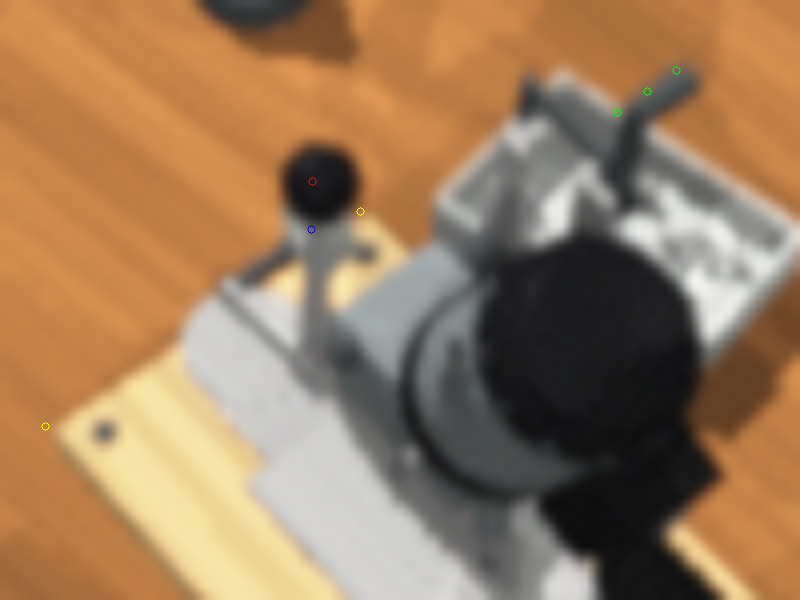

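View pics/chk_top.png

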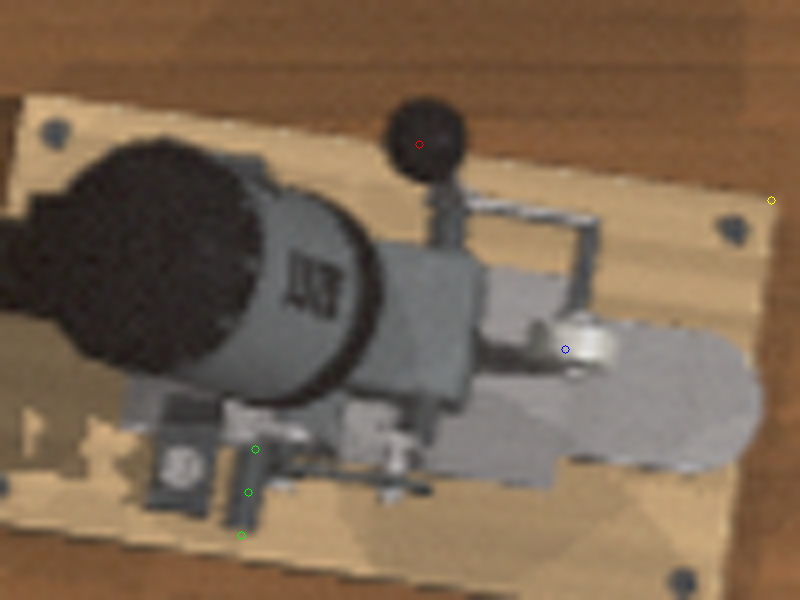

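Request:
jog_arm(targets="0 0 0 0 0 0 -1; 0 0 0 0 0 0 -1; 0 0 0 0 0 0 -1; 0 0 0 0 0 0 -1; 0 0 0 0 0 0 -1; 0 0 0 0 0 0 -1; 0 0 0 0 0 0 -1; 0 0 0 0 0 0 -1")

```text
clock: 10.05
tool_pos: [0.5115, -0.1474, 0.1387]
orientation: [-180.0, -0.0, -98.0]
force: [1.0, -0.1, -1.8]
opening: 0.0436
```

Request:
jog_arm(targets="0 0 0 0 0 0 -1; 0 0 0 0 0 0 -1; 0 0 0 0 0 0 -1; 0 0 0 0 0 0 -1; 0 0 0 0 0 0 -1; 0 0 0 0 0 0 -1; 0 0 0 0 0 0 -1; 0 0 0 0 0 0 -1")

```text
clock: 11.05
tool_pos: [0.5116, -0.1474, 0.1388]
orientation: [-179.9, -0.0, -98.0]
force: [0.1, -0.2, -2.1]
opening: 0.0441
```

Run:
```python
from h import *
rows([(.506,-.25,.136,-88,-1),(.5035,-.3295,.083,-76.5,-1),(.5035,-.3295,.004,-76.5,-1)])
```

```text
now 11.05 [ 0.5116 -0.1474  0.1388] [-1.7995e+02 -2.0000e-02 -9.8030e+01] F [ 0.1 -0.2 -2.1] op 0.0441 j [  5.1  11.5 -24.3   0.  -54.1 -13.1]
0.1024 -0.0088 0.0028 -0.05 -0.03 -10.03 -1; 0.1814 -0.0174 0.0558 -0.05 -0.03 -21.53 -1; 0.1814 -0.0173 0.1348 -0.05 -0.03 -21.53 -1
```

Request:
jog_arm(targets="0.01 -0.001 0 0 0 -0.5 -1; 0.03 -0.003 0 0 0 -2 -1; 0.055 -0.005 0 0 0 -5 -1; 0.085 -0.008 0.002 0 0 -8.5 -1; 0.115 -0.011 0.008 0 0 -12 -1; 0.14 -0.013 0.018 0 0 -15.5 -1; 0.162 -0.015 0.03 0 0 -19 -1; 0.176 -0.017 0.045 0 0 -21.5 -1")

```text
clock: 12.05
tool_pos: [0.5036, -0.3258, 0.0935]
orientation: [-179.9, -0.1, -76.5]
force: [0.5, -0.4, -1.7]
opening: 0.0436
```

Run:
```python
from h import *
rows([(.5035,-.3295,.083,-76.5,-1),(.5035,-.3295,.003,-76.5,-1)])
```

```text
now 12.05 [ 0.5036 -0.3258  0.0935] [-1.7995e+02 -6.0000e-02 -7.6460e+01] F [ 0.5 -0.4 -1.7] op 0.0436 j [-14.2  20.2 -18.9   0.  -50.9  27.7]
0.0036 0.0010 0.0105 -0.05 -0.06 0.04 -1; 0.0035 0.0010 0.0905 -0.05 -0.06 0.04 -1
```

Request:
jog_arm(targets="0.004 0.001 0.015 0 0 0 -1; 0.004 0.001 0.035 0 0 0 -1; 0.004 0.001 0.055 0 0 0 -1; 0.004 0.001 0.072 0 0 0 -1; 0.004 0.001 0.083 0 0 0 -1; 0.004 0.001 0.088 0 0 0 -1; 0.004 0.001 0.09 0 0 0 -1; 0.004 0.001 0.09 0 0 0 -1")

```text
clock: 13.05
tool_pos: [0.5039, -0.3301, 0.0039]
orientation: [-179.9, -0.1, -76.5]
force: [-0.1, -0.4, -1.9]
opening: 0.044
```

Run:
```python
from h import *
rows([(.5035,-.3295,.0025,-76.5,-1)])
```

```text
now 13.05 [ 0.5039 -0.3301  0.0039] [-1.7992e+02 -8.0000e-02 -7.6460e+01] F [-0.1 -0.4 -1.9] op 0.044 j [-14.6  26.8 -23.    0.  -40.1  28.1]
-0.0007 0.0003 0.0014 -0.08 -0.08 0.04 -1
```

Still carrying the weight (≈1.4 mm up). Lower slightly, then open.

Request:
jog_arm(targets="0 0 0.001 0 0 0 -1; 0 0 0.0015 0 0 0 -1; 0 0 0.002 0 0 0 -1; 0 0 0.002 0 0 0 -0.2; 0 0 0.002 0 0 0 0.4; 0 0 0.002 0 0 0 1; 0 0 0.002 0 0 0 1; 0 0 0.002 0 0 0 1")

```text
clock: 14.05
tool_pos: [0.5039, -0.3301, 0.0018]
orientation: [-179.9, -0.1, -76.5]
force: [-0.7, 0.6, -0.4]
opening: 0.0782
```

Run:
```python
from h import *
rows([(.5035,-.3295,.15,-76.5,1)])
```

```text
now 14.05 [ 0.5039 -0.3301  0.0018] [-1.7992e+02 -8.0000e-02 -7.6460e+01] F [-0.7  0.6 -0.4] op 0.0782 j [-14.6  26.9 -23.1   0.  -39.8  28.1]
-0.0005 0.0001 -0.1482 -0.08 -0.08 0.04 1
```

Request:
jog_arm(targets="0 0 0 0 0 0 1; 0 0 -0.015 0 0 0 1; 0 0 -0.05 0 0 0 1; 0 0 -0.1 0 0 0 1; 0 0 -0.16 0 0 0 1; 0 0 -0.22 0 0 0 1; 0 0 -0.28 0 0 0 1; 0 0 -0.34 0 0 0 1")

```text
clock: 15.05
tool_pos: [0.5026, -0.3296, 0.3454]
orientation: [-179.8, -0.1, -76.5]
force: [1.3, -1.0, -1.2]
opening: 0.0875
```

Run:
```python
from h import *
np.set_printoptions(precision=4,suppress=True)
s=snapshot("scene"); cv2.imwrite("pics/after.png",cv2.resize(s["img"][110:290,130:380,::-1],None,fx=3,fy=3,interpolation=cv2.INTER_CUBIC))
t=W(P,[0,-73,275])[0]; print("thumb",t)
for m in((45,-78,310),(45,-78,262),(28,-78,262),(-20,-78,245)): print(m,W(P,m)[0])
o=telemetry.get_obs();p=o["tool_pos"];a=(*p,o["orientation"][2],-1)
x=W(P,[55,-78,400])[0]
rows(lin(a,(*x,-8,-1),8))
```

```text
thumb [0.4842 0.1815 0.275 ]
(45, -78, 310) [0.473  0.1376 0.31  ]
(45, -78, 262) [0.473  0.1376 0.262 ]
(28, -78, 262) [0.4754 0.1544 0.262 ]
(-20, -78, 245) [0.482 0.202 0.245]
now 15.1 [ 0.5045 -0.3316  0.3548] [-179.38   -0.63  -76.43] F [ 2.1 -1.7 10.5] op 0.0874 j [-14.6  10.2   2.9   0.3 -81.8  28.2]
-0.0567 -0.0095 -0.0062 -0.57 -0.67 -8.55 -1; -0.1134 -0.0191 -0.0123 -0.52 -0.72 -17.10 -1; -0.1701 -0.0286 -0.0185 -0.47 -0.76 -25.66 -1; -0.2268 -0.0381 -0.0247 -0.41 -0.79 -34.21 -1; -0.2835 -0.0477 -0.0309 -0.36 -0.83 -42.76 -1; -0.3403 -0.0572 -0.0370 -0.30 -0.86 -51.32 -1; -0.3970 -0.0668 -0.0432 -0.23 -0.89 -59.87 -1; -0.4537 -0.0763 -0.0494 -0.17 -0.92 -68.43 -1
```

View pics/after.png

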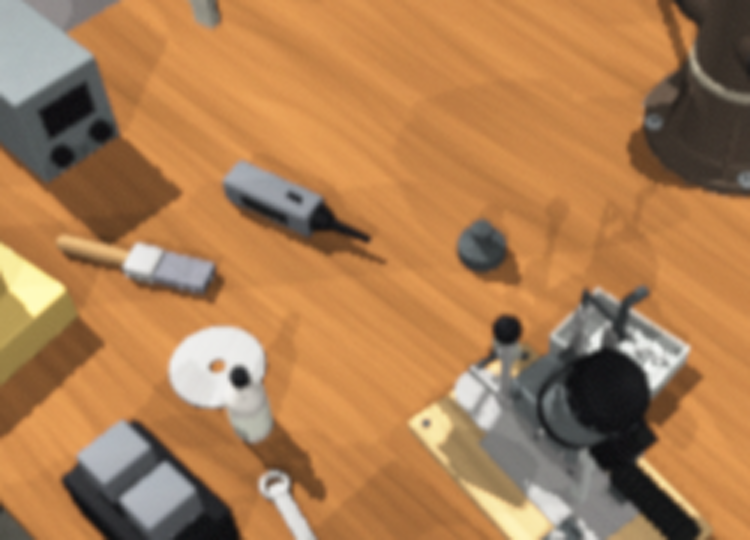

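Request:
jog_arm(targets="-0.03 -0.005 -0.01 0 0 -8 -1; -0.08 -0.013 -0.02 0 0 -16 -1; -0.135 -0.023 -0.03 0 0 -25 -1; -0.19 -0.032 -0.04 0 0 -34 -1; -0.25 -0.042 -0.045 0 0 -43 -1; -0.31 -0.052 -0.045 0 0 -52 -1; -0.36 -0.061 -0.045 0 0 -60 -1; -0.4 -0.067 -0.045 0 0 -68 -1")

```text
clock: 16.1
tool_pos: [0.4743, 0.075, 0.3973]
orientation: [179.7, -0.9, -8.1]
force: [-0.1, -0.6, -0.3]
opening: 0.0132
```

Run:
```python
from h import *
print(W(P,[48,-78,266])[0])
rows([(*W(P,[48,-78,300])[0],-8,-1),(*W(P,[48,-78,264])[0],-8,-1)])
```

```text
[0.47257878 0.13462263 0.266     ]
now 16.1 [0.4743 0.075  0.3973] [179.71  -0.88  -8.09] F [-0.1 -0.6 -0.3] op 0.0132 j [ 33.2  -2.7  -6.    0.8 -86.2  48.6]
-0.0116 -0.0593 0.0968 0.29 -0.88 -0.09 -1; -0.0121 -0.0595 0.1328 0.29 -0.88 -0.09 -1
```

Run:
```python
from h import *
S=load();s=S["scene"]
x0,y0=(proj(s,W(P,[30,0,160]))[0]-[50,40]).astype(int)
for m in((52,-62,225),(52,-62,245),(52,-62,265),(38,-62,225),(38,-62,175),(0,-62,225)): print(m,((proj(s,W(P,m))[0]-[x0,y0]+.5)*8).round())
q=S["top"];c=cloud(q);p=P;d=c-[p[0],p[1],0];k,z=np.cos(p[2]),np.sin(p[2])
m=np.stack([d[:,0]*k+d[:,1]*z,-d[:,0]*z+d[:,1]*k,c[:,2]],1)*1000
w=m[(m[:,0]>-45)&(m[:,0]<75)&(m[:,1]<-52)&(m[:,1]>-100)&(m[:,2]>150)]
print(w[np.argsort(w[:,0])].round().astype(int).tolist())
c=cloud(s);d=c-[p[0],p[1],0]
m=np.stack([d[:,0]*k+d[:,1]*z,-d[:,0]*z+d[:,1]*k,c[:,2]],1)*1000
w=m[(m[:,0]>-45)&(m[:,0]<75)&(m[:,1]<-48)&(m[:,1]>-100)&(m[:,2]>150)]
print(w[np.argsort(w[:,0])].round().astype(int).tolist())
```

```text
(52, -62, 225) [510.  98.]
(52, -62, 245) [515.  65.]
(52, -62, 265) [519.  31.]
(38, -62, 225) [536. 123.]
(38, -62, 175) [525. 201.]
(0, -62, 225) [609. 191.]
[[-7, -69, 276], [-7, -84, 277], [-6, -72, 279], [-6, -74, 277], [-6, -58, 278], [-6, -76, 275], [-5, -64, 278], [-5, -61, 281], [-5, -66, 277], [-5, -79, 281], [-5, -82, 278], [-4, -69, 281], [-4, -84, 283], [-3, -58, 278], [-3, -71, 282], [-3, -74, 283], [-3, -76, 280], [-3, -63, 279], [-2, -79, 279], [-2, -61, 283], [-2, -54, 231], [-2, -66, 281], [-2, -82, 283], [-1, -71, 280], [-1, -84, 283], [-1, -69, 284], [-1, -60, 276], [-1, -64, 229], [0, -58, 281], [0, -67, 230], [0, -74, 284], [0, -81, 276], [0, -53, 227], [0, -76, 282], [0, -78, 280], [1, -63, 282], [1, -56, 228], [1, -66, 282], [1, -70, 276], [1, -84, 280], [2, -68, 284], [2, -63, 249], [2, -73, 279], [2, -60, 275], [2, -64, 230], [2, -62, 276], [2, -76, 282], [3, -65, 278], [3, -78, 283], [3, -81, 281], [3, -53, 231], [3, -83, 279], [3, -55, 229], [4, -67, 238], [4, -86, 278], [4, -70, 277], [4, -73, 276], [4, -68, 283], [4, -65, 223], [4, -62, 250], [4, -62, 2
[... 3524 characters left out ...]
, -48, 217], [33, -49, 175], [33, -59, 227], [34, -56, 224], [34, -68, 224], [34, -49, 220], [34, -48, 195], [34, -63, 237], [35, -49, 230], [35, -56, 228], [35, -61, 228], [35, -63, 240], [36, -66, 224], [36, -48, 208], [37, -66, 226], [37, -65, 242], [37, -51, 229], [38, -56, 225], [38, -49, 220], [39, -61, 224], [39, -64, 226], [39, -63, 241], [39, -64, 236], [39, -50, 177], [40, -48, 199], [40, -48, 204], [40, -50, 227], [41, -48, 213], [41, -48, 218], [42, -49, 170], [42, -62, 239], [43, -63, 232], [43, -67, 238], [44, -65, 225], [44, -66, 219], [44, -64, 240], [45, -63, 220], [46, -65, 243], [46, -63, 229], [47, -63, 233], [47, -65, 222], [48, -63, 242], [48, -64, 236], [49, -62, 222]]
```

Request:
jog_arm(targets="-0.004 -0.015 0.02 0.3 -0.9 0 -1; -0.008 -0.03 0.045 0.3 -0.9 0 -1; -0.012 -0.045 0.07 0.3 -0.9 0 -1; -0.014 -0.056 0.095 0.3 -0.9 0 -1; -0.014 -0.0595 0.115 0.3 -0.9 0 -1; -0.014 -0.0595 0.128 0.3 -0.9 0 -1; -0.014 -0.0595 0.134 0.3 -0.9 0 -1; -0.014 -0.0595 0.134 0.3 -0.9 0 -1")

```text
clock: 17.1
tool_pos: [0.4709, 0.1345, 0.2629]
orientation: [-180.0, 0.0, -8.1]
force: [0.2, -0.2, 0.1]
opening: 0.0005
```

Run:
```python
from h import *
np.set_printoptions(precision=1,suppress=True)
def inv(X):
    d=np.array(X)-[P[0],P[1],0];k,z=np.cos(P[2]),np.sin(P[2]); return np.array([d[0]*k+d[1]*z,-d[0]*z+d[1]*k,d[2]])*1000
o=telemetry.get_obs();print("machine",inv(o["tool_pos"]))
rows([(*W(P,[x,-80,z])[0],-8,-1) for x,z in((35,263),(26,263),(15,261),(5,258),(-4,254),(-10,250),(-15,247),(-19,244))])
```

```text
machine [ 48.4 -79.7 262.9]
now 17.1 [0.5 0.1 0.3] [-180.     0.    -8.1] F [ 0.2 -0.2  0.1] op 0.0005 j [ 39.    1.5 -18.6  -0.  -69.9  42.9]
-0.0003 -0.0134 -0.0001 -0.00 0.02 -0.14 -1; -0.0004 -0.0224 -0.0001 -0.00 0.02 -0.14 -1; -0.0004 -0.0334 0.0019 -0.00 0.02 -0.14 -1; -0.0004 -0.0434 0.0049 -0.00 0.02 -0.14 -1; -0.0004 -0.0524 0.0089 -0.00 0.02 -0.14 -1; -0.0004 -0.0584 0.0129 -0.00 0.02 -0.14 -1; -0.0005 -0.0634 0.0159 -0.00 0.02 -0.14 -1; -0.0005 -0.0674 0.0189 -0.00 0.02 -0.14 -1
```

Request:
jog_arm(targets="0 -0.008 0 0 0 0 -1; 0 -0.016 0 0 0 0 -1; 0 -0.025 0 0 0 0 -1; 0 -0.034 0.002 0 0 0 -1; 0 -0.043 0.005 0 0 0 -1; 0 -0.051 0.009 0 0 0 -1; 0 -0.056 0.012 0 0 0 -1; 0 -0.059 0.014 0 0 0 -1")

```text
clock: 18.1
tool_pos: [0.4791, 0.1931, 0.2486]
orientation: [180.0, 0.0, -8.1]
force: [-0.6, -0.9, 1.4]
opening: 0.0001
```

```bash
cat >> h.py <<'E'
def inv(X):
    d=np.atleast_2d(X)-[P[0],P[1],0];k,z=np.cos(P[2]),np.sin(P[2]); return np.stack([d[:,0]*k+d[:,1]*z,-d[:,0]*z+d[:,1]*k,d[:,2]],1)*1000
E
python3 - <<'E'
from h import *
np.set_printoptions(precision=1,suppress=True)
o=telemetry.get_obs();print("machine",inv(o["tool_pos"]),o["force"])
s=snapshot("scene");x0,y0=(proj(s,W(P,[30,0,200]))[0]-[50,45]).astype(int)
cv2.imwrite("pics/catch1.png",cv2.resize(s["img"][y0:y0+75,x0:x0+100,::-1],None,fx=8,fy=8,interpolation=cv2.INTER_CUBIC))
E
```

```text
machine [[-10.8 -79.7 248.6]] [-0.6 -0.9  1.4]
```

View pics/catch1.png

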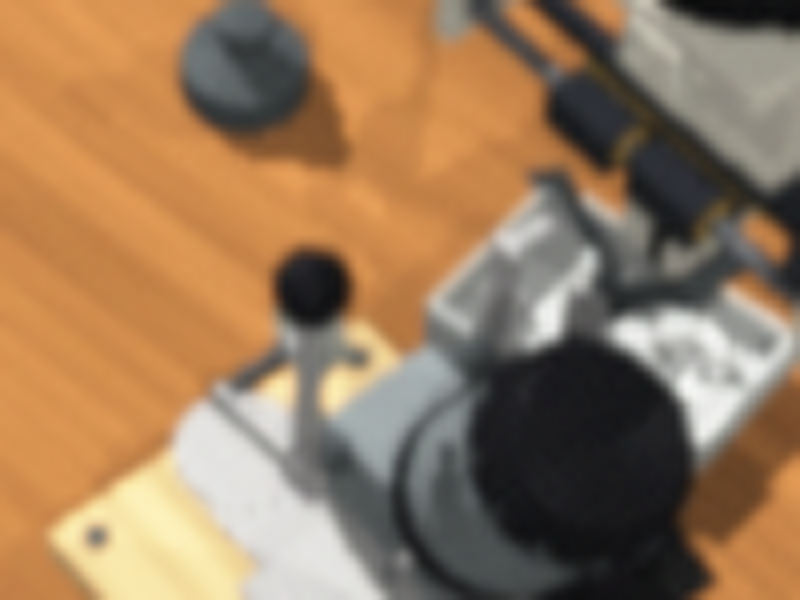

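Request:
jog_arm(targets="0 -0.001 0.0005 0 0 0 -1; 0 -0.002 0.001 0 0 0 -1; 0 -0.003 0.002 0 0 0 -1; 0 -0.004 0.002 0 0 0 -1; 0 -0.005 0.003 0 0 0 -1; 0 -0.005 0.003 0 0 0 -1; 0 -0.005 0.003 0 0 0 -1; 0 -0.005 0.003 0 0 0 -1")

```text
clock: 19.15
tool_pos: [0.4796, 0.198, 0.2452]
orientation: [180.0, 0.1, -8.1]
force: [-0.2, -3.4, -1.6]
opening: 0.0003
```

Run:
```python
from h import *
np.set_printoptions(precision=1,suppress=True)
o=telemetry.get_obs();print("machine",inv(o["tool_pos"]),o["force"])
rows([(*W(P,[10,-80,300])[0],-8,-1),(*W(P,[38,45,400])[0],-8,0.4)])
```

```text
machine [[-15.7 -79.8 245.2]] [-0.2 -3.4 -1.6]
now 19.15 [0.5 0.2 0.2] [180.    0.1  -8.1] F [-0.2 -3.4 -1.6] op 0.0003 j [ 44.1   5.1 -17.1  -0.  -67.9  37.8]
-0.0002 0.0258 -0.0548 0.04 0.07 -0.14 -1; 0.1248 0.0535 -0.1550 0.04 0.07 -0.14 0.4
```

Request:
jog_arm(targets="0 0.005 0 0 0 0 -1; 0 0.012 -0.01 0 0 0 -1; 0 0.02 -0.035 0 0 0 -1; 0 0.025 -0.07 0 0 0 0.1; 0.01 0.03 -0.11 0 0 0 0.4; 0.04 0.04 -0.14 0 0 0 0.4; 0.08 0.05 -0.15 0 0 0 0.4; 0.115 0.0535 -0.15 0 0 0 0.4")

```text
clock: 20.15
tool_pos: [0.5877, 0.1281, 0.3979]
orientation: [-179.9, -0.1, -8.1]
force: [-0.3, 0.7, 0.0]
opening: 0.045
```

Run:
```python
from h import *
np.set_printoptions(precision=1,suppress=True)
S={n:snapshot(n) for n in("scene","top")}
for n,s in S.items():
    x0,y0=(proj(s,W(P,[30,0,200]))[0]-[50,45]).astype(int)
    c=cv2.resize(s["img"][y0:y0+75,x0:x0+100,::-1],None,fx=8,fy=8,interpolation=cv2.INTER_CUBIC)
    for m,k in(((38,45,285),(0,0,255)),((-41,-73,254),(0,255,0))):
        cv2.circle(c,tuple(int(v) for v in (proj(s,W(P,m))[0]-[x0,y0]+.5)*8),4,k,1)
    cv2.imwrite(f"pics/c2_{n}.png",c)
    m=inv(cloud(s)); w=m[(np.abs(m[:,0]-38)<22)&(np.abs(m[:,1]-45)<22)&(m[:,2]>268)&(m[:,2]<305)]
    print(n,"ball pts",len(w),w.min(0) if len(w) else 0,w.max(0) if len(w) else 0,w.mean(0) if len(w) else 0)
    w=m[(m[:,0]<0)&(m[:,0]>-70)&(m[:,1]<-66)&(m[:,1]>-90)&(m[:,2]>245)&(m[:,2]<275)]; print("bar",len(w),np.median(w,0) if len(w) else 0)
rows([(*W(P,[38,45,330])[0],-8,.4),(*W(P,[38,45,276])[0],-8,0.4)])
print(inv(telemetry.get_obs()["tool_pos"]))
```

```text
scene ball pts 86 [ 21.4  32.9 279.7] [ 47.8  56.2 300. ] [ 32.6  46.1 292. ]
bar 34 [-41.1 -77.7 263. ]
top ball pts 20 [ 28.4  32.6 285.3] [ 47.7  47.1 301.1] [ 38.1  38.4 292.6]
bar 37 [-35.1 -76.3 262.2]
now 20.25 [0.6 0.1 0.4] [179.9   0.1  -8.2] F [ 0.4  0.2 -0.1] op 0.0529 j [ 30.8  10.4   8.2  -0.  -87.9  50.9]
0.0074 -0.0006 0.0647 0.06 0.07 -0.25 0.4; 0.0075 -0.0007 0.1187 0.06 0.07 -0.25 0.4
[[ 38.5  37.7 394.7]]
```

View pics/c2_scene.png

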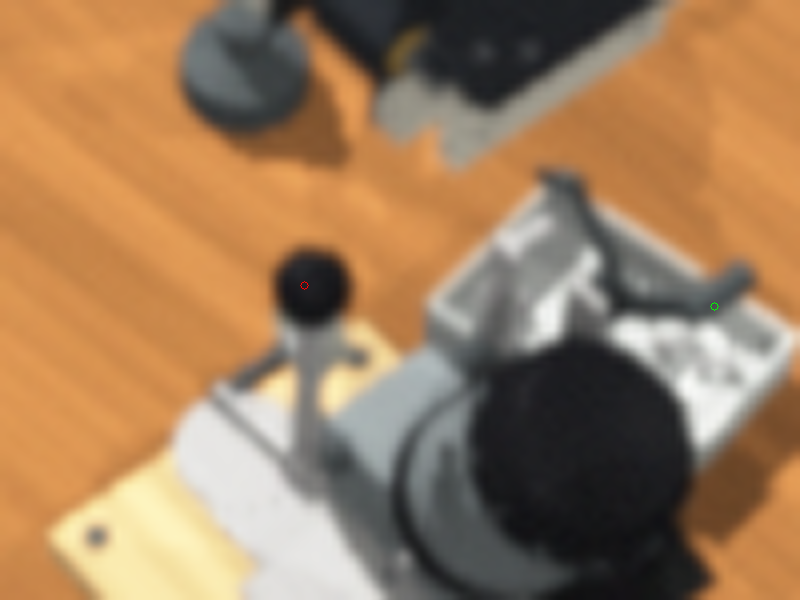

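Request:
jog_arm(targets="0.0075 -0.0005 0.01 0 0 0 0.4; 0.0075 -0.0005 0.025 0 0 0 0.4; 0.0075 -0.0005 0.045 0 0 0 0.4; 0.0075 -0.0005 0.065 0 0 0 0.4; 0.0075 -0.0005 0.085 0 0 0 0.4; 0.0075 -0.0005 0.102 0 0 0 0.4; 0.0075 -0.0005 0.115 0 0 0 0.4; 0.0075 -0.0005 0.119 0 0 0 0.4")

```text
clock: 21.25
tool_pos: [0.5954, 0.1272, 0.2748]
orientation: [179.9, 0.1, -8.2]
force: [0.6, 0.7, 0.0]
opening: 0.0614
```

Request:
jog_arm(targets="0 0 0 0 0 0 0; 0 0 0 0 0 0 -0.4; 0 0 0 0 0 0 -1; 0 0 0 0 0 0 -1; 0 0 0 0 0 0 -1; 0 0 0 0 0 0 -1; 0 0 0 0 0 0 -1; 0 0 0 0 0 0 -1")

```text
clock: 22.25
tool_pos: [0.5956, 0.1274, 0.2751]
orientation: [179.9, 0.1, -8.2]
force: [-1.0, 3.1, 3.0]
opening: 0.0263
```

Run:
```python
from h import *
np.set_printoptions(precision=1,suppress=True)
o=telemetry.get_obs();m=inv(o["tool_pos"])[0];print("machine",m,o["force"],o["opening"])
th=np.linspace(0,.46,9)[1:]
rows([(*W(P,[m[0]+120*np.sin(t),m[1],m[2]-120*(1-np.cos(t))])[0],-8.1,-1) for t in th])
s=snapshot("scene");x0,y0=(proj(s,W(P,[30,0,200]))[0]-[50,45]).astype(int)
cv2.imwrite("pics/ball.png",cv2.resize(s["img"][y0:y0+75,x0:x0+100,::-1],None,fx=8,fy=8,interpolation=cv2.INTER_CUBIC))
```

```text
machine [ 38.   44.9 275.1] [-1.   3.1  3. ] 0.026314540415872504
now 22.25 [0.6 0.1 0.3] [179.9   0.1  -8.2] F [-1.   3.1  3. ] op 0.0263 j [ 30.4  12.9  -3.6  -0.  -73.6  51.3]
0.0000 0.0069 0.0002 0.06 0.09 -0.13 -1; 0.0001 0.0138 0.0008 0.06 0.09 -0.13 -1; 0.0001 0.0206 0.0018 0.06 0.09 -0.13 -1; 0.0001 0.0274 0.0032 0.06 0.09 -0.13 -1; 0.0001 0.0340 0.0050 0.06 0.09 -0.13 -1; 0.0002 0.0406 0.0071 0.06 0.09 -0.13 -1; 0.0002 0.0470 0.0096 0.06 0.09 -0.13 -1; 0.0002 0.0533 0.0125 0.06 0.09 -0.13 -1
```

View pics/ball.png

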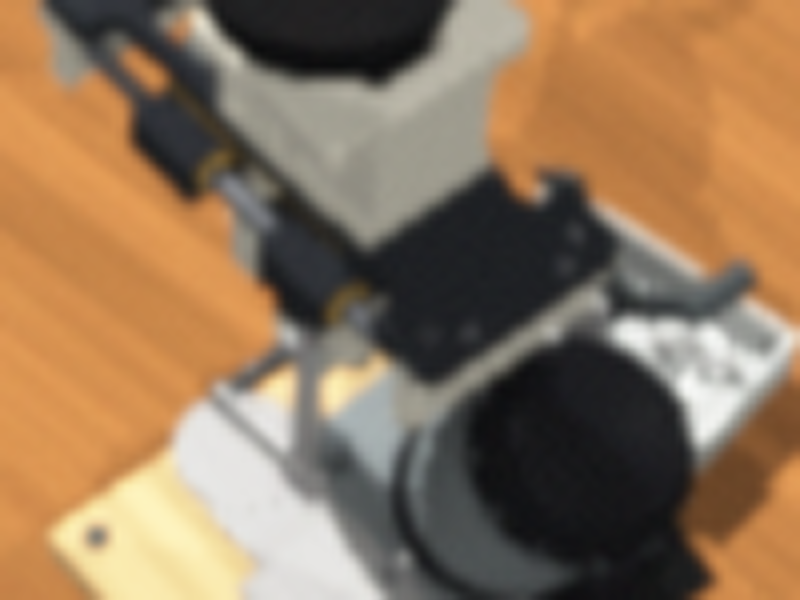

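Request:
jog_arm(targets="0 0 0 0 0 0 -0.1; 0 0 0 0 0 0 0.1; 0 0 0.002 0 0 0 0.1; 0 0 0.005 0 0 0 0.1; 0 0 0.008 0 0 0 0.1; 0 0 0.008 0 0 0 0.1; 0 0 0.008 0 0 0 -0.4; 0 0 0.008 0 0 0 -1")

```text
clock: 23.3
tool_pos: [0.5956, 0.1274, 0.2673]
orientation: [179.9, 0.1, -8.2]
force: [0.6, -0.0, 0.2]
opening: 0.0337
```

Request:
jog_arm(targets="0 0 0 0 0 0 -1; 0 0 0 0 0 0 -1; 0 0 0 0 0 0 -1; 0 0 0 0 0 0 -1; 0 0 0 0 0 0 -1; 0 0 0 0 0 0 -1; 0 0 0 0 0 0 -1; 0 0 0 0 0 0 -1")

```text
clock: 24.3
tool_pos: [0.5957, 0.1275, 0.2673]
orientation: [179.9, 0.1, -8.2]
force: [-0.1, 2.9, 0.4]
opening: 0.0262
```

```bash
cat >> h.py <<'E'
def leverrows(th,th0=0.,bz=285,extra=0):
    # rows that turn tool with the lever about pivot axis from th0
    o=telemetry.get_obs(); p0=np.array(o["tool_pos"]); R0=Ro.from_euler("xyz",o["orientation"],degrees=True)
    ax=np.array([-np.sin(P[2]),np.cos(P[2]),0]); pv=W(P,[38,45,165])[0]
    print(o["clock"],"machine",inv(p0)[0].round(1),"rpy",np.round(o["orientation"],1),"F",np.round(o["force"],1),"M",np.round(o["moment"],2),"op",round(o["opening"],4),"j",np.round(o["joint_pos"],1))
    print("F machine x",round(float(np.dot(o["force"][:2],[np.cos(P[2]),np.sin(P[2])])),1))
    out=[]
    for t in th:
        Q=Ro.from_rotvec(ax*(t-th0)); d=R0.inv().apply(pv+Q.apply(p0-pv)-p0); r=(R0.inv()*Q*R0).as_rotvec(degrees=True)
        out.append(" ".join(f"{v:.4f}" for v in d)+" "+" ".join(f"{v:.1f}" for v in r)+" -1")
    print("; ".join(out))
E
python3 - <<'E'
from h import *
leverrows(np.linspace(0,.24,9)[1:])
E
```

```text
24.3 machine [ 37.9  44.9 267.3] rpy [ 1.799e+02  1.000e-01 -8.200e+00] F [-0.1  2.9  0.4] M [0.9  0.03 0.01] op 0.0262 j [ 30.4  13.1  -4.4  -0.  -72.6  51.3]
F machine x -2.9
0.0000 0.0031 0.0000 1.7 -0.0 -0.0 -1; 0.0000 0.0061 0.0002 3.4 -0.0 -0.0 -1; 0.0000 0.0092 0.0004 5.2 -0.0 -0.0 -1; 0.0000 0.0122 0.0007 6.9 -0.0 -0.0 -1; 0.0001 0.0153 0.0012 8.6 -0.0 -0.0 -1; 0.0001 0.0183 0.0017 10.3 -0.0 -0.0 -1; 0.0001 0.0213 0.0023 12.0 -0.0 -0.0 -1; 0.0001 0.0243 0.0029 13.8 -0.1 -0.0 -1
```

Request:
jog_arm(targets="0 0.003 0 1.7 0 0 -1; 0 0.006 0 3.4 0 0 -1; 0 0.009 0.0005 5.2 0 0 -1; 0 0.012 0.0005 6.9 0 0 -1; 0 0.015 0.001 8.6 0 0 -1; 0 0.018 0.0015 10.3 0 0 -1; 0 0.021 0.002 12 0 0 -1; 0 0.024 0.003 13.8 0 0 -1")

```text
clock: 25.3
tool_pos: [0.5923, 0.1036, 0.2644]
orientation: [-166.1, 0.1, -8.2]
force: [1.0, 3.1, -1.3]
opening: 0.0261
```

Run:
```python
from h import *
leverrows(np.linspace(0,.2,9)[1:])
s=snapshot("scene");x0,y0=(proj(s,W(P,[30,0,200]))[0]-[50,45]).astype(int)
cv2.imwrite("pics/lev1.png",cv2.resize(s["img"][y0:y0+75,x0:x0+100,::-1],None,fx=8,fy=8,interpolation=cv2.INTER_CUBIC))
```

```text
25.3 machine [ 62.1  44.9 264.4] rpy [-1.661e+02  1.000e-01 -8.200e+00] F [ 1.   3.1 -1.3] M [ 0.04 -0.26 -0.06] op 0.0261 j [ 20.2  10.6  -3.9 -13.1 -69.3  65.6]
F machine x -3.2
0.0000 0.0026 0.0000 1.4 -0.0 -0.0 -1; 0.0000 0.0051 0.0001 2.9 -0.0 -0.0 -1; 0.0000 0.0077 0.0003 4.3 -0.0 -0.0 -1; 0.0000 0.0102 0.0005 5.7 -0.0 -0.0 -1; 0.0001 0.0128 0.0007 7.2 -0.0 -0.0 -1; 0.0001 0.0153 0.0011 8.6 -0.0 -0.0 -1; 0.0001 0.0178 0.0015 10.0 -0.0 -0.0 -1; 0.0001 0.0203 0.0020 11.5 -0.0 -0.0 -1
```

View pics/lev1.png

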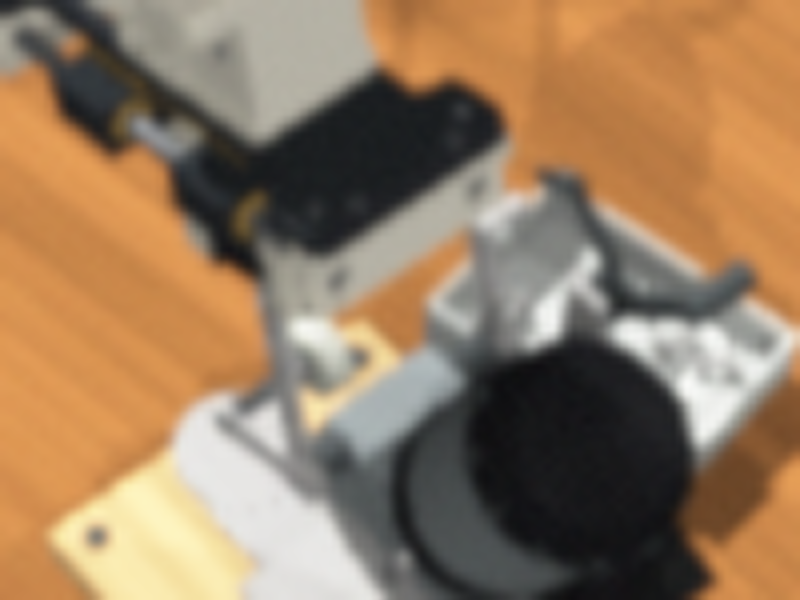

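Request:
jog_arm(targets="0 0.0026 0 1.4 0 0 -1; 0 0.005 0 2.9 0 0 -1; 0 0.0077 0.0003 4.3 0 0 -1; 0 0.01 0.0005 5.7 0 0 -1; 0 0.0128 0.0007 7.2 0 0 -1; 0 0.0153 0.001 8.6 0 0 -1; 0 0.0178 0.0015 10 0 0 -1; 0 0.0203 0.002 11.5 0 0 -1")

```text
clock: 26.35
tool_pos: [0.5895, 0.0842, 0.2574]
orientation: [-154.4, 0.1, -8.3]
force: [2.7, 4.9, -3.5]
opening: 0.0263
```

Run:
```python
from h import *
leverrows(np.linspace(0,.06,9)[1:])
```

```text
26.35 machine [ 81.7  44.8 257.4] rpy [-1.544e+02  1.000e-01 -8.300e+00] F [ 2.7  4.9 -3.5] M [-0.29 -0.73 -0.31] op 0.0263 j [  9.8  11.   -2.7 -25.9 -70.   79.6]
F machine x -5.2
0.0000 0.0008 -0.0000 0.4 -0.0 0.0 -1; 0.0000 0.0015 0.0000 0.9 -0.0 0.0 -1; 0.0000 0.0023 0.0000 1.3 -0.0 0.0 -1; 0.0000 0.0031 0.0000 1.7 -0.0 0.0 -1; 0.0000 0.0038 0.0001 2.1 -0.0 0.0 -1; 0.0000 0.0046 0.0001 2.6 -0.0 0.0 -1; 0.0000 0.0054 0.0001 3.0 -0.0 0.0 -1; 0.0000 0.0061 0.0002 3.4 -0.0 0.0 -1
```

Request:
jog_arm(targets="0 0.0008 0 0.4 0 0 -1; 0 0.0015 0 0.9 0 0 -1; 0 0.0023 0 1.3 0 0 -1; 0 0.003 0 1.7 0 0 -1; 0 0.0038 0 2.1 0 0 -1; 0 0.0046 0 2.6 0 0 -1; 0 0.0054 0 3 0 0 -1; 0 0.0061 0 3.4 0 0 -1")

```text
clock: 27.35
tool_pos: [0.5888, 0.079, 0.2548]
orientation: [-151.0, 0.0, -8.2]
force: [4.4, 5.3, -2.4]
opening: 0.0266
```

Run:
```python
from h import *
leverrows(np.linspace(0,.04,9)[1:])
```

```text
27.35 machine [ 86.9  44.8 254.8] rpy [-151.     0.    -8.2] F [ 4.4  5.3 -2.4] M [-0.48 -0.74 -0.48] op 0.0266 j [  6.6  11.5  -2.3 -29.8 -70.8  83.8]
F machine x -5.9
0.0000 0.0005 -0.0000 0.3 -0.0 0.0 -1; 0.0000 0.0010 -0.0000 0.6 -0.0 0.0 -1; 0.0000 0.0015 -0.0000 0.9 -0.0 0.0 -1; 0.0000 0.0020 0.0000 1.1 -0.0 0.0 -1; 0.0000 0.0026 0.0000 1.4 -0.0 0.0 -1; 0.0000 0.0031 0.0000 1.7 -0.0 0.0 -1; 0.0000 0.0036 0.0000 2.0 -0.0 0.0 -1; 0.0000 0.0041 0.0000 2.3 -0.0 0.0 -1
```

Request:
jog_arm(targets="0 0.0005 0 0.3 0 0 -1; 0 0.001 0 0.6 0 0 -1; 0 0.0015 0 0.9 0 0 -1; 0 0.002 0 1.1 0 0 -1; 0 0.0026 0 1.1 0 0 -1; 0 0.003 0 1.1 0 0 -1; 0 0.0035 0 1.1 0 0 -1; 0 0.004 0 1.1 0 0 -1")

```text
clock: 28.35
tool_pos: [0.5886, 0.0775, 0.254]
orientation: [-149.7, -0.0, -8.2]
force: [2.7, 11.3, 2.6]
opening: 0.0261
```

Run:
```python
from h import *
leverrows([.01])
s=snapshot("scene");x0,y0=(proj(s,W(P,[50,0,200]))[0]-[50,45]).astype(int)
cv2.imwrite("pics/lev2.png",cv2.resize(s["img"][y0:y0+75,x0:x0+100,::-1],None,fx=8,fy=8,interpolation=cv2.INTER_CUBIC))
leverrows([.01])
```

```text
28.35 machine [ 88.4  44.8 254. ] rpy [-149.7   -0.    -8.2] F [ 2.7 11.3  2.6] M [ 2.11 -0.53 -0.16] op 0.0261 j [  5.4  11.7  -2.2 -31.2 -71.2  85.4]
F machine x -11.6
0.0000 0.0010 -0.0000 0.6 -0.0 0.0 -1
28.4 machine [ 88.4  44.9 254. ] rpy [-149.7   -0.    -8.2] F [ 1.7 11.2  2.2] M [ 1.83 -0.49 -0.17] op 0.0262 j [  5.4  11.7  -2.2 -31.2 -71.2  85.4]
F machine x -11.3
0.0000 0.0010 -0.0000 0.6 -0.0 0.0 -1
```

View pics/lev2.png

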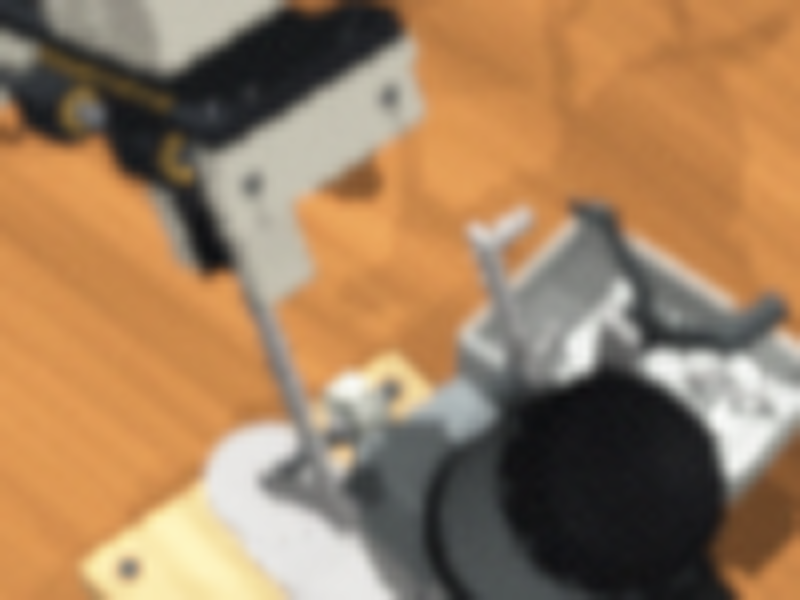

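Request:
jog_arm(targets="0 0.003 0 0 0 0 -1; 0 0.003 0 0 0 0 -1; 0 0.003 0 0 0 0 -1; 0 0.003 0 0 0 0 -1; 0 0.003 0 0 0 0 -1; 0 0.003 0 0 0 0 -1; 0 0.003 0 0 0 0 -1; 0 0.003 0 0 0 0 -1")

```text
clock: 29.4
tool_pos: [0.5886, 0.0772, 0.2539]
orientation: [-149.4, -0.1, -8.1]
force: [2.3, 13.1, 2.7]
opening: 0.0261
```

Run:
```python
from h import *
leverrows([.01])
S={n:snapshot(n) for n in("scene","top")}
for n,s in S.items(): cv2.imwrite(f"pics/end_{n}.png",s["img"][:,:,::-1])
np.set_printoptions(precision=4,suppress=True)
for p in ["blower","spare_blade","oil_bottle","pattern_weight","screw_tray","spanner","brush","screwdriver"]:
    for n in("scene",):
        l=models.spot_point(p,S[n]); O=load()
        print(p,[(np.round(x["uv"],1).tolist(),round(x["conf"],2)) for x in l[:1]])
leverrows([.01])
```

```text
29.4 machine [ 88.7  44.9 253.9] rpy [-1.494e+02 -1.000e-01 -8.100e+00] F [ 2.3 13.1  2.7] M [ 2.32 -0.45 -0.15] op 0.0261 j [  5.2  11.7  -2.2 -31.5 -71.2  85.7]
F machine x -13.3
0.0000 0.0010 -0.0000 0.6 -0.0 0.0 -1
blower [([222.5, 173.9], 0.72)]
spare_blade [([202.1, 232.5], 0.92)]
oil_bottle [([211.6, 253.5], 0.84)]
pattern_weight []
screw_tray [([333.1, 228.2], 0.87)]
spanner [([229.2, 290.8], 0.59)]
brush [([173.4, 197.5], 0.83)]
screwdriver [([416.9, 288.8], 0.73)]
29.9 machine [ 88.7  44.9 253.9] rpy [-149.4   -0.1   -8.1] F [ 2.6 12.4  2.3] M [ 2.4  -0.45 -0.19] op 0.0265 j [  5.2  11.7  -2.2 -31.5 -71.2  85.7]
F machine x -12.7
0.0000 0.0010 -0.0000 0.6 -0.0 0.0 -1
```

View pics/end_scene.png

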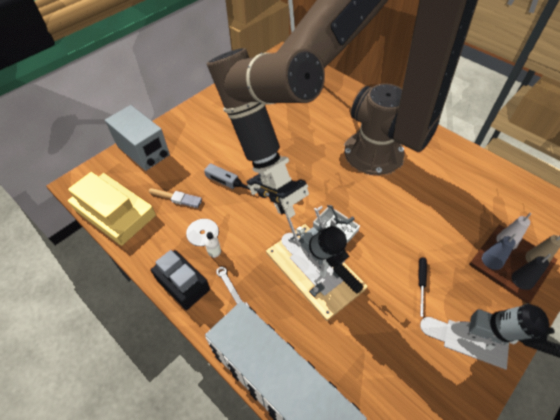

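The lever is at its stop and steady, the catch is back, and everything else is in place, so I'm handing in.

```bash
python3 -c "
from plant import job; print(job.close_job())"
```

```text
the job is handed in; nothing more can be done
None
```

I carried out every step in the order you asked and handed the job in at about 30 s, with the gripper still holding the lever at its stop.

- **Blower:** I held the nozzle on the stone for about 2 s. By calculation the mouth was 97 mm from the stone's centre, with the air line about 1 mm off it. I then laid the blower flat within about 1 mm of where it was and let go. The camera afterwards showed it flat and released.
- **Catch:** I pushed the thumb bar back until it resisted with about 3.4 N. The pictures and depth readings then put the bar at its fully-back position.
- **Lever:** The fingers hold the ball from in front and behind, at about 0.51 rad. The pull rose from about 6 N to a steady 12.5–13 N with almost no more movement, so the stone is pressing on the blade.
- **Other items:** In the last picture everything else looked where it started. The network did not report the pattern weight (hidden by the arm in that picture), so I couldn't confirm it, but the arm never went near it.

**Readings that disagreed:**
- The two cameras differed by about 5 mm along the machine. I used the average, and the depth readings of the catch matched it to within about 3 mm.
- The stone looked about 5 mm further forward in the top view than calculated, which is well inside the 20 mm air width.
- The gripper read 26 mm on the 28 mm ball. I re-gripped about 8 mm lower, which removed the upward push on the fingers but left that reading unchanged.

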